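# Clear the board tester and hold its sprung lid ajar

## Task

Slide the green circuit board straight up out of the blue tester (it stands through the slit in the closed grey lid) by its black grip bar, stand it upright in the slot of the grey bench rest, foot fully down, and let go of it. Then pinch the tester's red lid bar, raise the sprung lid just past its balance point (about 46 degrees open; go to about 53), and ease it back down to about 39 degrees, just below balance. Finish still holding the bar there, with the lid at rest; never let the lid fly up far past balance or drop, and leave the spool, pot and tin where they are.

Things in the scene. Friction and masses are not known exactly. Their poses are not given: they have to be found in the camera images.
- tester: Blue tester box, 180 (x) x 150 (y) x 92 mm high, fixed to the desk, yaw varies; grey lid shut at the start. Origin: centre of its underside; x points from its front panel to its hinge side, z up. A card guide in its middle (6 mm slot, thin along x, top 84 mm above the desk) holds the board upright, foot 20 mm above the desk. Hinge pin ends stand out 103 mm to either side.
- lid (a joint): Lid angle, rad: 0 shut, grows as the front edge rises, stop at 1.5; turns about the line through point lid_hinge along the tester's y. Sprung, low friction: below the balance point 0.80 it falls shut, beyond it the spring throws it open. Net pull at the bar: 2 N down near 0, 0.6 N down at 0.70, nil at 0.80, 0.6 N up at 0.90, 3 N up at 1.2.
- lid_hinge (a point): Point on the lid's hinge axis, mid-width: 85 mm behind the tester's origin (+x), 96 mm above the desk. Fixed; axes as the tester's. The lid is a grey plate 8 mm thick, top 100 mm above the desk when shut, with a slit 18 x 96 mm that the board stands through.
- lid_handle (a point): Middle of the red round lid bar, 10 mm diameter, 105 mm clear length along the tester's y, on two steel arms ahead of the lid: clear gap 37 mm from bar to lid edge, open in front and below. 222 mm from the hinge axis and level with it (96 mm up) when shut. Turns with the lid; the bar can turn between finger pads, so a gripper pointing down may keep its orientation.
- board_grip (a point): Centre of the black grip bar on the top edge of the loose green board: bar 10 mm thick (x), 64 long (y), 16 high; board 4 mm thick, 80 wide, 122 high, 0.06 to 0.13 kg. 124 mm above the foot; at the start 144 mm above the desk, 44 mm above the lid. Axes: x through the thickness, y along the bar, z up the board. Clear of guide and lid when risen 85 mm.
- board_foot (a point): Middle of the board's lower edge (brass contacts), 124 mm below the grip bar's centre; axes as point board_grip.
- rest: Grey bench rest, fixed to the desk, yaw varies: base 90 (x) x 124 (y) x 12 mm with an upright slot in the middle, 10 mm wide (x), 94 mm long (y), straight from 12 to 44 mm above the desk, then flared to about 30 mm wide at 57 mm. Origin: centre of its underside; x across the slot, y along it. The board may stand in it either way round.
- rest_slot (a point): Middle of the slot's floor, 12 mm above the desk, where the middle of the board's foot shall stand. Axes as the rest's.
- solder_spool: Small blue and white solder spool lying on the desk, 28 mm high, about 55 mm across; bystander. Origin: centre of its underside.
- flux_pot: Amber pot with black lid, 47 mm diameter, 41 mm high; bystander. Origin: centre of its underside.
- screw_tin: Open round metal tin, 58 mm diameter, 22 mm high; bystander. Origin: centre of its underside.

How it is judged (in metres and radians):
On the way, in this order (a step that is already met when the one before it is completed fails the run):
1. the board is slid up clear of the tester while the lid stays shut (z of board_foot in the frame of tester above 0.102 m and value of joint lid below 0.1 rad), for 0.1 s.
2. the board stands upright, fully down in the slot of the bench rest, let go (z of board_foot in the frame of rest between 0.006 and 0.022 m and x of board_foot in the frame of rest between -0.009 and 0.009 m and y of board_foot in the frame of rest between -0.015 and 0.015 m and angle between board_grip's own z axis and vertical below 0.35 rad and distance between the grasp point and board_grip above 0.04 m), for 0.2 s.
3. the lid is raised past its balance point (more than 0.85 rad) in the fingers (value of joint lid above 0.85 rad and contact force between the fingers and tester above 0.3 N), for 0.2 s.
At the end, for the whole second after the job is handed in: The fingers hold the lid's bar, the lid at rest between 0.55 and 0.78 rad (32 to 45 degrees), just below its balance point at 0.80; the board stands upright (within 20 degrees) in the slot of the rest, its foot on the slot floor (within 10 mm in height, 9 mm across, 15 mm along) (value of joint lid between 0.55 and 0.78 rad and velocity of joint lid between -0.1 and 0.1 rad/s and contact force between the fingers and tester above 0.3 N and z of board_foot in the frame of rest between 0.006 and 0.022 m and x of board_foot in the frame of rest between -0.009 and 0.009 m and y of board_foot in the frame of rest between -0.015 and 0.015 m and angle between board_grip's own z axis and vertical below 0.35 rad); the arm keeps its last pose, push and grip.
It fails at once if the lid is raised while the board still stands in the tester (value of joint lid above 0.15 rad and horizontal distance between board_foot and tester below 0.06 m and z of board_foot in the frame of tester below 0.09 m).
It fails at once if the lid flies up far beyond its balance point (more than 1.2 rad) (value of joint lid above 1.2 rad).
It fails at once if the lid is dropped (closes faster than 1.5 rad/s) (velocity of joint lid below -1.5 rad/s).
It fails at once if the solder spool, flux pot or screw tin is disturbed (moved more than 30 mm) (distance of any of solder_spool, flux_pot, screw_tin from where it was at the start of the episode above 0.03 m).
It also fails if it takes over 64 s, if anything falls off the work surface, if the arm or the gripper's body presses on something with over 40 N, if the wrist force passes 120 N, or if a joint passes its speed limit or range.

## Robot

A 7-joint arm with a two-finger parallel gripper is mounted at the origin on a cart in front of the work surface, level with it; the furniture and walls round the work are solid. World frame = base frame: x ahead of the robot, y to its left, z up, the work surface at z = 0. Lengths are in mm, angles in rad, forces in N, time in s.
With the tool pointing down it reaches from about 425 to 1025 mm from the base axis. Payload 9.4 kg.
Tool frame: the origin (TCP) lies at the centre of the arm's flange, where the gripper is bolted on; the fingertips stand 173 mm ahead of it and the grasp point (between the pads) lies 155 mm ahead of it; y points along the fingers, x is the direction in which the jaws open and shut, and the axes are right-handed (so a half turn about y gives the same grasp; the last joint's range is limited). The gripper opens to 85 mm and grips with 20 to 120 N. Pads are 22 mm wide; open, the fingers measure 114 mm over their backs; the gripper's body (76 mm by 85 mm) begins 54 mm behind the grasp point. The pads swing forward as they close: fully open they stand 13 mm farther back than shut.
Start: joints at [-1.239, 0.599, -0.003, 1.599, 0.002, 0.943, -0.08], TCP at [288.19, 665.26, 404.675] pointing down, gripper open.
Joint ranges: [-2.57, 2.57], [-0.35, 1.97], [-1.29, 1.29], [0.11, 2.56], [-1.05, 4.19], [0.11, 1.86], [-2.63, 2.63]. Speed limits (rad/s): [2.22, 2.22, 3.01, 3.01, 3.14, 3.14, 3.14].

## Interface

Orientations are given as a 3x3 rotation matrix whose columns are the frame's x, y, z axes.
In Python, from plant import r gives the robot as it stands.
- The arm moves only by the shell command python3 -m pendant 'ROWS' [FORCE]. ROWS is text: rows parted by semicolons, each of 7 numbers parted by spaces: the shift along the tool's x, y, z normalised to -1 to 1, where 1 is 40 cm, then the turn, a rotation vector about the tool's x, y, z normalised to -1 to 1, where 1 is 6 degrees, then the opening, from 0 (shut) to 1 (fully open). In form: x y z rx ry rz gripper; .... A call has 1 to 10 rows; each row shifts and turns the commanded pose from where the row before left it, along the tool's axes as they then stand; what a row does not reach is not made up. A row lasts 1/12 s, in which the tool goes at most 41.7 mm and 7.16 degrees, less where a joint would pass 70% of its speed; a pose out of reach is approached as far as the arm can. A call with a number of a shift or a turn outside -1 to 1 is refused whole. A call with a gripper value outside its range is refused whole. The fingers move at their own pace and stop on an object; FORCE is the grip in N (left out, the last holds). Time passes only in rows, so rows that do not move let the fingers close. It gives the time, the measured TCP pose, the force and the opening at its end, in the units of the state.
- r.state(): the state, without advancing time (a new reading comes with each control period).
- r.read_camera(name): name is "scene" or "top" or "wrist"; returns a dict with "img" (420x560x3 uint8, blue, green, red), "camera_matrix" (3x3 intrinsics, pixels), "xyz" and "attitude" of the camera in the world. Camera axes: x right, y up, looking along -z (the intrinsics and any distortion apply to the point x, -y, -z); pixel columns grow to the right and rows downward; lengths in mm; the calibration is good to about 2 mm. A picture is of the moment at which its call begins. There is no depth.
- r.hand_in(): hands the job in, once; it reports no verdict.
The state is a dict: "time": time; "joints": joint angles; "qd": joint speeds; "joint_efforts": joint torques, N m; "tcp_pos": TCP position; "tcp_rot": TCP orientation; "force": force on the tool from outside, world axes, zero at the start; "moment": the same for the moment, N m; "finger_gap": finger opening in mm.
Only numpy, scipy, OpenCV 4.12 (cv2) and the standard library are available. Lean on these libraries where they do the work, as an engineer would, in place of code of your own. Each camera call takes 0.05 s, during which the arm holds its last target.

## Working session

There is one attempt and no reset: what is moved stays moved. The work goes in short steps, Python scripts to look and compute and a shell command to move; the robot and the scene stay as the last step left them, time stands still between calls to the robot, and variables do not carry over. Pictures are saved under pics/ and viewed, and the job is handed in when it is done.

```bash
ls -la; mkdir -p pics; python3 - <<'E'
from plant import r
import cv2,numpy as np
print(r.state())
for n in ("scene","top","wrist"):
    c=r.read_camera(n); cv2.imwrite(f"pics/{n}0.png",c["img"]); print(n,c["camera_matrix"],c["xyz"],c["attitude"],[k for k in c])
E
```

```text
total 12
drwxr-xr-x  3 agent agent 4096 Dec  7 01:39 .
drwxr-xr-x 23 root  root  4096 Dec  7 01:39 ..
drwxr-xr-x  2 agent agent 4096 Dec  7 01:39 pics
{'time': 0.0, 'joints': array([-1.23871706,  0.60011856, -0.00251506,  1.60015434,  0.00182383,
        0.9429009 , -0.079812  ]), 'qd': array([ 0.00134995,  0.00030971,  0.00080604, -0.00092728, -0.00020802,
        0.00046837, -0.00115831]), 'joint_efforts': array([ 9.27475267e-04, -7.76455522e+01,  1.56502604e+00, -2.57993907e+01,
        1.23352435e-02,  9.15885321e-03,  1.49141563e-06]), 'tcp_pos': array([288.10494134, 665.06527475, 403.81316716]), 'tcp_rot': array([[ 3.97454896e-01, -4.59019627e-04, -9.17621597e-01],
       [ 9.17620369e-01, -1.51170348e-03,  3.97455121e-01],
       [-1.56961146e-03, -9.99998752e-01, -1.79628189e-04]]), 'force': array([ 0.0118383 ,  0.93846988, -0.08796343]), 'moment': array([0.01673871, 0.0125335 , 0.00467418]), 'finger_gap': 85.38615115286076}
scene [[535.20151162   0.         284.59770379]
 [  0.         535.20151162 202.84706985]
 [  0.           0.           1.        ]] [ -394.53311813 -114
[... 197 characters left out ...]
8.61917315   0.         280.95599634]
 [  0.         408.61917315 212.73501916]
 [  0.           0.           1.        ]] [ 327.99388682 -119.42936564 1188.91338822] [[-1.90722395e-02  9.86084380e-01 -1.65147947e-01]
 [-9.99817755e-01 -1.86713865e-02  3.97946843e-03]
 [ 8.40550520e-04  1.65193747e-01  9.86260777e-01]] ['img', 'camera_matrix', 'xyz', 'attitude']
wrist [[373.18957078   0.         286.27133375]
 [  0.         373.18957078 213.8575939 ]
 [  0.           0.           1.        ]] [215.1606007  697.85059036 373.25811474] [[ 0.39770743 -0.87278782 -0.28296681]
 [ 0.91750969  0.37758612  0.12491873]
 [-0.00218321 -0.3093059   0.95096009]] ['img', 'camera_matrix', 'xyz', 'attitude']
```

View pics/scene0.png

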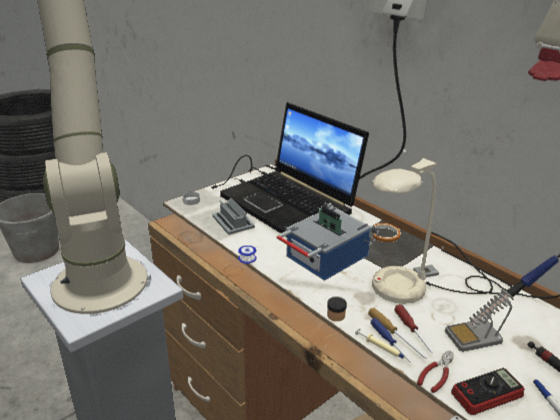

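View pics/top0.png

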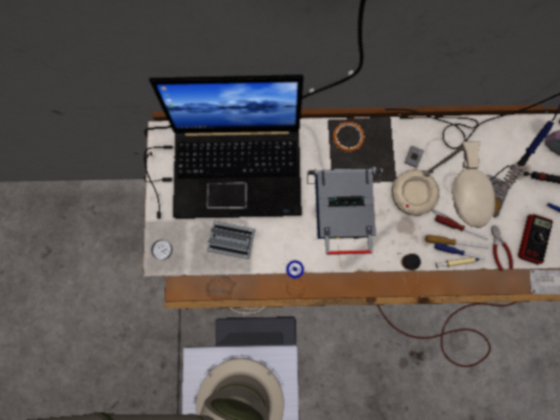

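View pics/wrist0.png

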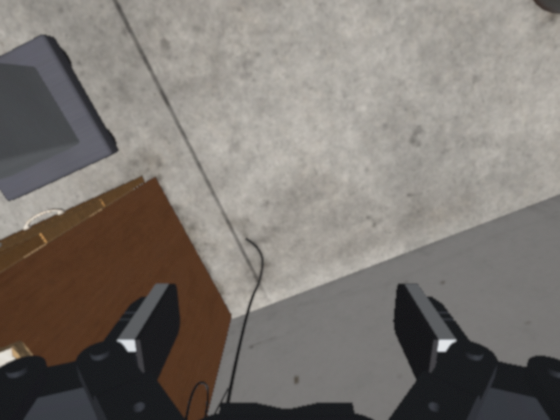

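```bash
cat > h.py <<'E'
from plant import r
import cv2,numpy as np
from scipy.optimize import least_squares
def proj(c,P):
    P=np.atleast_2d(P); p=(P-c["xyz"])@c["attitude"]; K=c["camera_matrix"]
    return np.c_[K[0,2]-K[0,0]*p[:,0]/p[:,2], K[1,2]+K[1,1]*p[:,1]/p[:,2]]
def ray(c,uv):
    K=c["camera_matrix"]; d=np.array([(uv[0]-K[0,2])/K[0,0],-(uv[1]-K[1,2])/K[1,1],-1.])
    return c["attitude"]@d
def plane(c,uv,z):
    d=ray(c,uv); return c["xyz"]+d*(z-c["xyz"][2])/d[2]
def tri(obs):
    A=[];b=[]
    for c,uv in obs:
        d=ray(c,uv); d/=np.linalg.norm(d); M=np.eye(3)-np.outer(d,d); A.append(M); b.append(M@c["xyz"])
    A=np.vstack(A);b=np.hstack(b); s=np.linalg.lstsq(A,b,rcond=None); return s[0], np.sqrt((s[1] if len(s[1]) else 0))
def crop(img,x0,y0,x1,y1,s,name):
    cv2.imwrite(name,cv2.resize(img[y0:y1,x0:x1],None,fx=s,fy=s,interpolation=cv2.INTER_CUBIC))
E
python3 - <<'E'
import cv2
from h import crop
a=cv2.imread("pics/top0.png"); crop(a,140,150,440,290,2.66,"pics/top0c.png")
a=cv2.imread("pics/scene0.png"); crop(a,170,170,400,340,3.4,"pics/scene0c.png")
E
```

```text
(no output)
```

View pics/top0c.png

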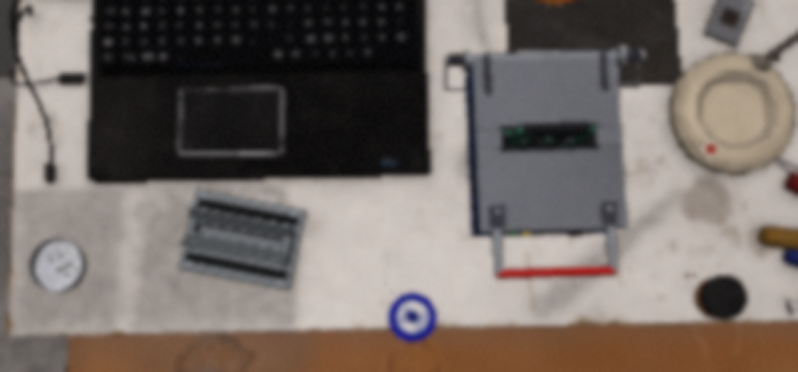

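View pics/scene0c.png

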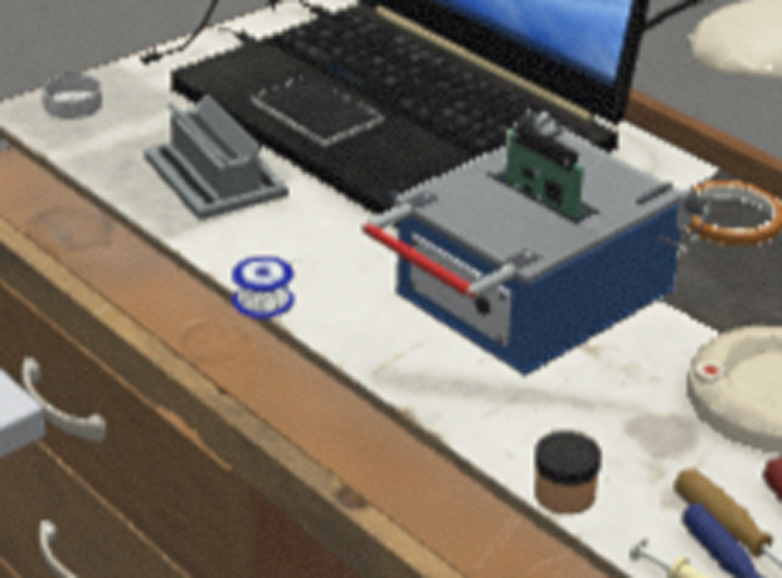

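```bash
python3 - <<'E'
from h import *
T=r.read_camera("top");S=r.read_camera("scene")
t=lambda x,y:(140+x/2.66,150+y/2.66); s=lambda x,y:(170+x/3.4,170+y/3.4)
for n,a,b in [("barL",t(498,273),s(366,229)),("barR",t(614,270),s(471,290)),]:
    print(n,tri([(T,a),(S,b)]))
for p in [(473,233),(626,228),(617,52),(467,57)]: print("lid100",plane(T,t(*p),100))
for p in [(394,200),(523,276),(665,192)]: print("lid100 scene",plane(S,s(*p),100))
for p in [(181,270),(290,287),(306,210),(199,188)]: print("rest12",plane(T,t(*p),12))
for p in [(147,154),(205,215),(287,188)]: print("rest12 scene",plane(S,s(*p),12))
print("grip",plane(T,t(502,137),152),plane(T,t(597,137),152))
print("gripS",tri([(T,t(502,137)),(S,s(511,125))]),tri([(T,t(597,137)),(S,s(578,160))]))
E
```

```text
barL (array([ 400.11917768, -244.84232922,   94.42751114]), array([1.27108129]))
barR (array([ 401.17871631, -361.18630573,   97.6786805 ]), array([0.41625012]))
lid100 [ 441.0539662  -221.12702794  100.        ]
lid100 [ 443.17917433 -375.2773394   100.        ]
lid100 [ 626.03855243 -376.43284099  100.        ]
lid100 [ 623.63066003 -221.12922333  100.        ]
lid100 scene [ 438.64138646 -233.09417911  100.        ]
lid100 scene [ 441.00186606 -375.30427493  100.        ]
lid100 scene [ 614.69179687 -364.58655337  100.        ]
rest12 [416.07165531  87.50197351  12.        ]
rest12 [395.54334287 -30.13494261  12.        ]
rest12 [478.81271438 -48.09514518  12.        ]
rest12 [505.27913402  68.74433502  12.        ]
rest12 scene [412.86447468  77.95810602  12.        ]
rest12 scene [391.03098415 -40.92552594  12.        ]
rest12 scene [474.22250087 -51.67839224  12.        ]
grip [ 528.71904772 -247.63257424  152.        ] [ 526.97308661 -339.95769951  152.        ]
gripS (array([ 536.76253128, -253.75149439,  140.52279247]), array([10.31603031])) (array([ 528.75647717, -341.48912562,  151.52389611]), array([3.01425649]))
```

```bash
python3 -m pendant '0 0 0 0 1 0 1;0 0 0 0 1 0 1;0 0 0 0 1 0 1;0 0 0 0 1 0 1;0 0 0 0 1 0 1;0 0 0 0 1 0 1;0 0 0 0 1 0 1;0 0 0 0 1 0 1;0 0 0 0 1 0 1;0 0 0 0 1 0 1' 40
cat >> h.py <<'E'
def off(p):
    "vector from current grasp point to world point p, in pendant units along tool axes"
    s=r.state(); R=s["tcp_rot"]; g=s["tcp_pos"]+155*R[:,1]
    d=np.array(p)-g; return R.T@d/400, g, s
def yaw():
    R=r.state()["tcp_rot"]; return np.degrees(np.arctan2(R[1,0],R[0,0]))
E
```

```text
time: 1.08
tcp_pos: [288.1, 665.2, 404.5]
tcp_rot: [[0.994, -0.0, -0.109], [0.109, -0.0, 0.994], [-0.0, -1.0, -0.0]]
force: [-0.9, -0.5, -0.8]
finger_gap: 85.4
```

```bash
python3 -m pendant '0 0 0 0 1 0 1;0.025 0 -0.095 0 0 0 1;0.025 0 -0.095 0 0 0 1;0.025 0 -0.095 0 0 0 1;0.025 0 -0.095 0 0 0 1;0.025 0 -0.095 0 0 0 1;0.025 0 -0.095 0 0 0 1;0.025 0 -0.095 0 0 0 1;0.025 0 -0.095 0 0 0 1;0.025 0 -0.095 0 0 0 1' && python3 -m pendant '0.025 0 -0.095 0 0 0 1;0.025 0 -0.095 0 0 0 1;0.025 0 -0.095 0 0 0 1;0.025 0 -0.095 0 0 0 1;0.025 0 -0.095 0 0 0 1;0.025 0 -0.095 0 0 0 1;0 0 0 0 0 0 1;0 0 0 0 0 0 1'; python3 - <<'E'
from h import *
c=r.read_camera("wrist"); cv2.imwrite("pics/w1.png",c["img"]); import pickle; pickle.dump(c,open("w1.pkl","wb")); print(c["xyz"],yaw())
E
```

```text
time: 1.92
tcp_pos: [381.7, 322.4, 404.8]
tcp_rot: [[1.0, 0.0, -0.01], [0.01, 0.0, 1.0], [0.0, -1.0, 0.0]]
force: [0.8, -0.5, -0.2]
finger_gap: 85.3
time: 2.58
tcp_pos: [444.3, 94.6, 405.0]
tcp_rot: [[1.0, 0.001, -0.005], [0.005, 0.0, 1.0], [0.001, -1.0, 0.0]]
force: [0.3, 1.0, -0.0]
finger_gap: 85.5
[443.721219   175.13526631 374.3362398 ] 0.4526927227148808
```

View pics/w1.png

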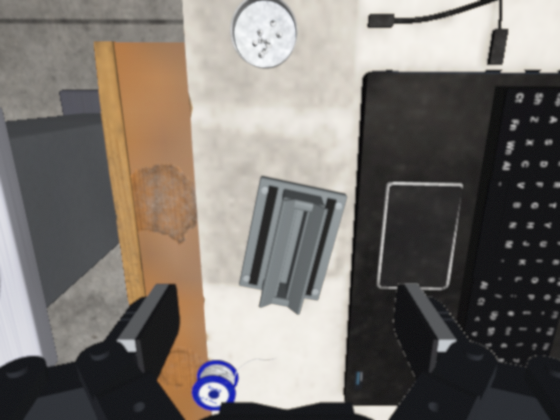

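```bash
python3 -m pendant '0.01 0 -0.05 0 0 0 1;0.01 0 -0.09 0 0 0 1;0.01 0 -0.09 0 0 0 1;0 0 0 0 0 0 1;0 0 0 0 0 0 1'; python3 - <<'E'
from h import *
c=r.read_camera("wrist"); cv2.imwrite("pics/w2.png",c["img"]); import pickle; pickle.dump(c,open("w2.pkl","wb")); print(c["xyz"],yaw())
E
python3 -m pendant '0.03 0 -0.09 0 0 0 1;0.03 0 -0.09 0 0 0 1;0.03 0 -0.09 0 0 0 1;0.03 0 -0.09 0 0 0 1;0.03 0 -0.09 0 0 0 1;0.03 0 -0.09 0 0 0 1;0 0 0 0 0 0 1;0 0 0 0 0 0 1'; python3 - <<'E'
from h import *
c=r.read_camera("wrist"); cv2.imwrite("pics/w3.png",c["img"]); import pickle; pickle.dump(c,open("w3.pkl","wb")); print(c["xyz"],yaw())
E
```

```text
time: 3.05
tcp_pos: [456.9, 4.9, 404.7]
tcp_rot: [[1.0, 0.0, -0.009], [0.009, 0.0, 1.0], [0.0, -1.0, 0.0]]
force: [-0.3, 0.2, -0.2]
finger_gap: 85.6
[456.04011311  85.3929302  374.07770809] 0.6176744986407249
time: 3.77
tcp_pos: [532.1, -209.9, 404.2]
tcp_rot: [[1.0, -0.0, -0.01], [0.01, -0.0, 1.0], [-0.0, -1.0, -0.0]]
force: [0.1, 0.7, 0.1]
finger_gap: 85.2
[ 531.0546247  -129.41571423  373.54257806] 0.6781755038623954
```

View pics/w2.png

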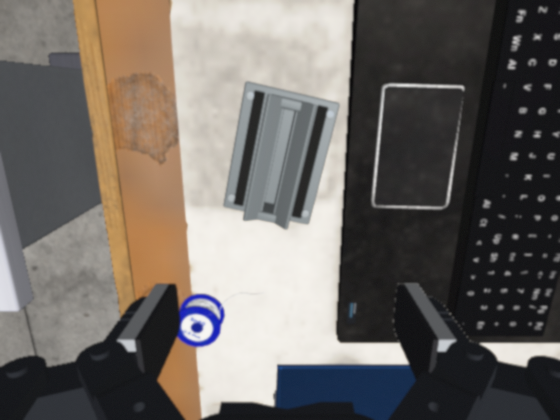

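View pics/w3.png

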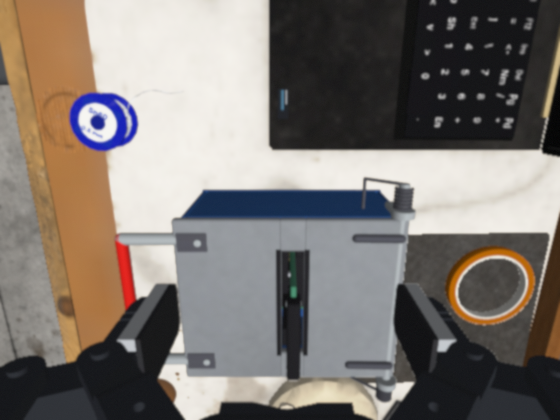

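```bash
python3 - <<'E'
from h import *
a=cv2.imread("pics/w1.png"); b=cv2.imread("pics/w2.png");
A=cv2.resize(a[165:325,225:365],None,fx=2.8,fy=2.8,interpolation=2); B=cv2.resize(b[72:232,215:355],None,fx=2.8,fy=2.8,interpolation=2)
cv2.imwrite("pics/rest.png",np.hstack([A,B]))
a=cv2.imread("pics/w3.png"); crop(a,100,170,420,410,2.5,"pics/w3c.png")
E
```

```text
(no output)
```

View pics/rest.png

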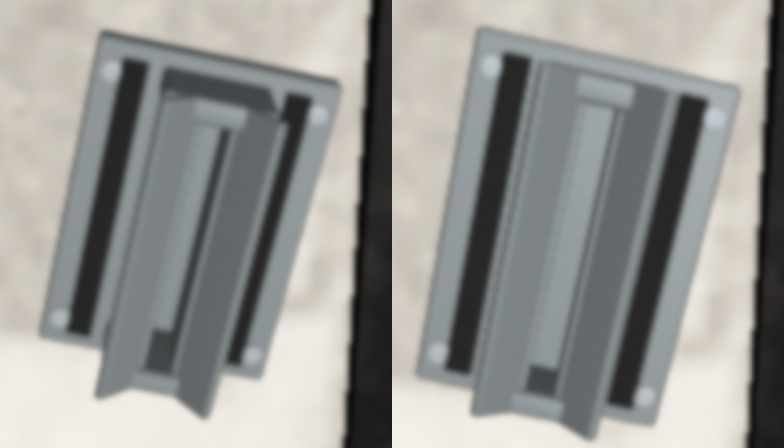

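View pics/w3c.png

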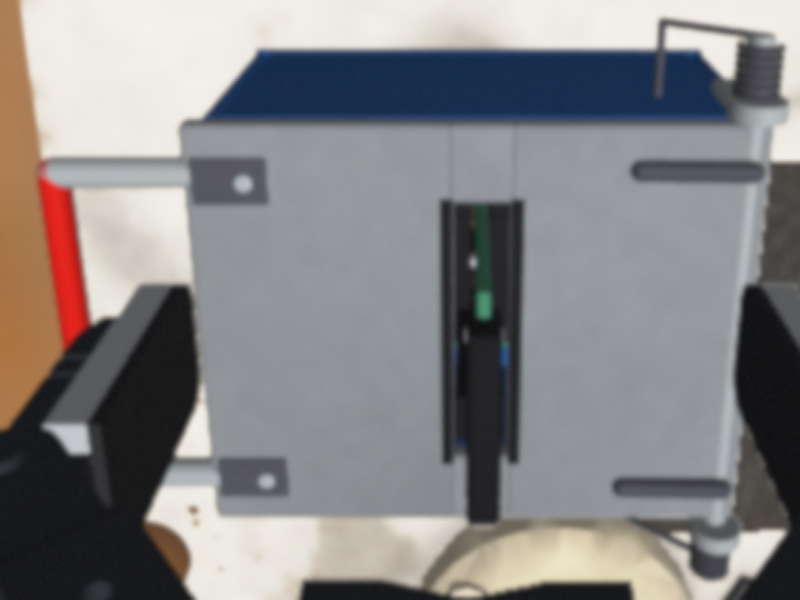

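```bash
cat > rest.py <<'E'
from h import *; import pickle
w1=pickle.load(open("w1.pkl","rb"));w2=pickle.load(open("w2.pkl","rb"));w3=pickle.load(open("w3.pkl","rb"))
L=lambda x,y:(225+x/2.8,165+y/2.8); R=lambda x,y:(215+(x-392)/2.8,72+y/2.8)
names=["TL","TR","BR","BL","wingL","wingR"]
l=[(103,34),(340,84),(260,377),(40,337),(97,398),(205,418)]
q=[(480,28),(740,88),(655,425),(417,377),(472,415),(592,440)]
P=[]
for n,a,b in zip(names,l,q):
    p,e=tri([(w1,L(*a)),(w2,R(*b))]); P.append(p); print(n,p.round(1),e)
mod=np.array([[-45,62],[45,62],[45,-62],[-45,-62]])
def f(v,zz=12):
    c,s=np.cos(v[2]),np.sin(v[2]); X=mod@np.array([[c,s],[-s,c]])+v[:2]; X=np.c_[X,np.full(4,zz)]
    return np.r_[(proj(w1,X)-[L(*a) for a in l[:4]]).ravel(),(proj(w2,X)-[R(*b) for b in q[:4]]).ravel()]
s=least_squares(f,[450,20,-.18]); print(s.x,np.sqrt(np.mean(s.fun**2)),s.fun.round(1))
C=lambda x,y:(100+x/2.5,170+y/2.5)
for n,p,z in [("lidFL",(185,123),100),("lidBL",(768,121),100),("lidBR",(733,517),100),("lidFR",(217,515),100),("bar L end",(42,170),96),("slit",(442,202),100),("slit",(522,202),100),("slit",(444,462),100),("slit",(520,462),100),("gripL?",(485,330),152),("gripR",(484,522),152),("boltF",(243,184),100),("boltR",(267,481),100)]:
    print(n,plane(w3,C(*p),z).round(1))
E
python3 rest.py
```

```text
TL [419.4  94.2   7.8] [0.49826808]
TR [506.   75.8   6.4] [0.33732347]
BR [480.4 -44.3   8.7] [0.40281029]
BL [393.5 -25.8  10.5] [0.03221762]
wingL [418.6 -24.5  56. ] [0.22649067]
wingR [456.9 -33.5  54.2] [0.3791154]
[ 4.49701078e+02  2.55507552e+01 -2.08608257e-01] 1.109969298916957 [-1.6 -0.3  1.7  0.4  1.   1.7 -0.7  0.6 -1.1 -1.7  1.2 -1.   0.4  1.2
 -0.9  0.4]
lidFL [ 444.9 -223.7  100. ]
lidBL [ 625.4 -221.3  100. ]
lidBR [ 629.4 -371.6  100. ]
lidFR [ 443.9 -372.6  100. ]
bar L end [ 396.6 -241.5   96. ]
slit [ 524.5 -249.6  100. ]
slit [ 550.  -249.3  100. ]
slit [ 525.4 -348.9  100. ]
slit [ 552.2 -348.7  100. ]
gripL? [ 537.5 -264.3  152. ]
gripR [ 538.2 -328.1  152. ]
boltF [ 461.5 -244.   100. ]
boltR [ 462.7 -357.6  100. ]
```

```bash
python3 -m pendant '0.005 0.04 -0.073 0 0 0 1;0.005 0.04 -0.073 0 0 0 1;0.005 0.04 -0.073 0 0 0 1;0 0 0 0 0 0 1;0 0 0 0 0 0 1'; python3 - <<'E'
from h import *
c=r.read_camera("wrist"); cv2.imwrite("pics/w4.png",c["img"]); import pickle; pickle.dump(c,open("w4.pkl","wb")); print(c["xyz"],yaw(),off([538,-298,146]))
E
```

```text
time: 4.23
tcp_pos: [538.2, -296.4, 355.6]
tcp_rot: [[1.0, -0.002, -0.011], [0.011, 0.001, 1.0], [-0.002, -1.0, 0.001]]
force: [-0.0, 0.9, 0.3]
finger_gap: 85.4
[ 537.04190728 -215.89164669  325.07878855] 0.6981610042208338 (array([-0.00071874,  0.1380427 , -0.00698941]), array([ 538.31340456, -295.29222107,  201.22132326]), {'time': 4.2833, 'joints': array([ 0.16821956,  0.54575713,  0.3607411 ,  1.92262138, -0.28176096,
        0.72393266,  0.70620833]), 'qd': array([-0.01595418, -0.01900136, -0.00513603, -0.00063581,  0.00070653,
        0.00167311,  0.00341094]), 'joint_efforts': array([  1.96287833, -63.8185358 ,   7.71288335, -20.32746792,
         0.09030764,  -0.10272944,   0.06604514]), 'tcp_pos': array([ 538.48180147, -295.54844711,  356.22102001]), 'tcp_rot': array([[ 0.99992519, -0.00108643, -0.01218311],
       [ 0.0121849 ,  0.00165307,  0.99992439],
       [-0.00106621, -0.99999804,  0.00166619]]), 'force': array([ 0.10972689,  0.4291655 , -0.69375008]), 'moment': array([ 0.01987641, -0.0519624 , -0.0034424 ]), 'finger_gap': 85.36291559540496})
```

View pics/w4.png

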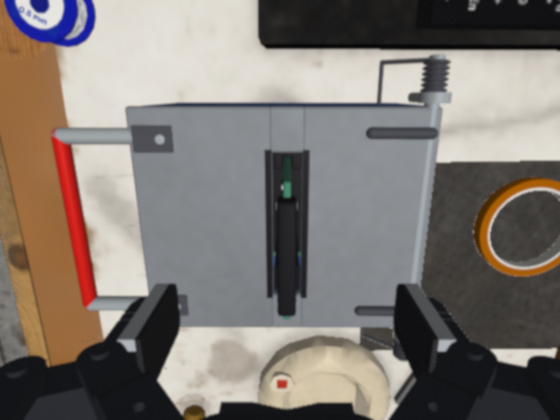

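```bash
python3 - <<'E'
from h import *; import pickle
a=cv2.imread("pics/w4.png"); crop(a,40,100,320,330,2.6,"pics/w4c.png")
E
```

```text
(no output)
```

View pics/w4c.png

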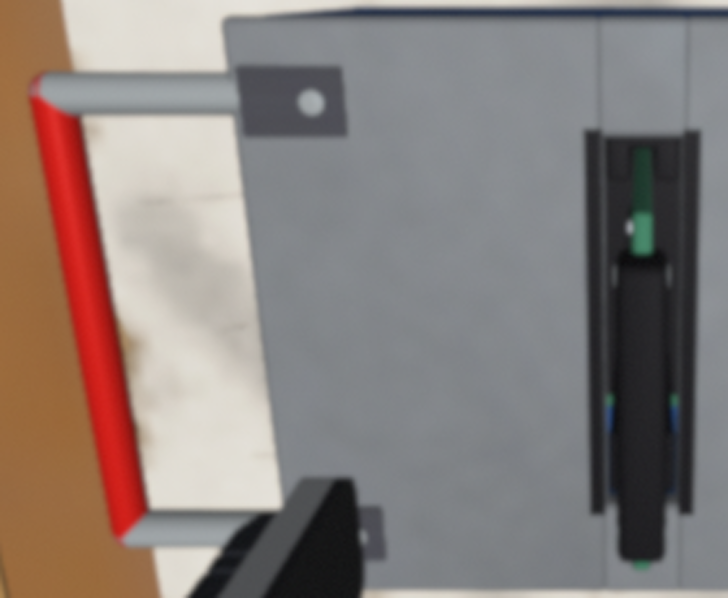

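```bash
python3 - <<'E'
from h import *; import pickle
w3=pickle.load(open("w3.pkl","rb"));w4=pickle.load(open("w4.pkl","rb"))
D=lambda x,y:(40+x/2.6,100+y/2.6); C=lambda x,y:(100+x/2.5,170+y/2.5)
print("grip near",tri([(w3,C(484,521)),(w4,D(642,557))])); print("grip far/near z152",plane(w4,D(642,262),152),plane(w4,D(642,557),152))
print("boltL",tri([(w3,C(243,184)),(w4,D(311,102))]))
print("barL",tri([(w3,C(44,168)),(w4,D(38,84))]), plane(w4,D(57,105),96+4),plane(w4,D(128,520),96+4))
print("slit x", [plane(w4,D(*p),100).round(1) for p in [(592,132),(692,132),(597,513),(686,513)]])
T=r.read_camera("top");t=lambda x,y:(140+x/2.66,150+y/2.66)
E
```

```text
grip near (array([ 538.2609832 , -330.04848151,  149.40493092]), array([0.05464398]))
grip far/near z152 [ 537.50733842 -265.37765838  152.        ] [ 538.20519758 -328.36759318  152.        ]
boltL (array([ 462.41893521, -242.60082782,  103.27663693]), array([0.07662685]))
barL (array([ 398.51596289, -239.76272851,   98.48786248]), array([0.02954895])) [ 402.97233834 -244.28939929  100.        ] [ 402.78096806 -352.53241971  100.        ]
slit x [array([ 525.7, -249.1,  100. ]), array([ 548.9, -248.9,  100. ]), array([ 526.6, -349. ,  100. ]), array([ 550. , -348.7,  100. ])]
```

```bash
python3 -m pendant '0 0.05 -0.006 0 0 0 1;0 0.05 0 0 0 0 1;0 0.03 0 0 0 0 1;0 0.008 0 0 0 0 1;0 0 0 0 0 0 0.6;0 0 0 0 0 0 0.3;0 0 0 0 0 0 0;0 0 0 0 0 0 0;0 0 0 0 0 0 0;0 0 0 0 0 0 0' 40;python3 -m pendant '0 0 0 0 0 0 0;0 0 0 0 0 0 0;0 0 0 0 0 0 0;0 0 0 0 0 0 0' 40; python3 - <<'E'
from h import *
c=r.read_camera("wrist"); cv2.imwrite("pics/w5.png",c["img"]);print(off([538,-298,146]))
E
```

```text
time: 5.17
tcp_pos: [538.0, -300.3, 302.0]
tcp_rot: [[1.0, 0.001, -0.01], [0.01, -0.0, 1.0], [0.001, -1.0, -0.0]]
force: [0.2, -0.1, -1.0]
finger_gap: 12.2
time: 5.5
tcp_pos: [538.1, -300.4, 302.0]
tcp_rot: [[1.0, 0.001, -0.01], [0.01, -0.0, 1.0], [0.001, -1.0, -0.0]]
force: [-0.4, 0.8, 6.2]
finger_gap: 9.4
(array([-0.00037677,  0.002634  ,  0.00615129]), array([ 538.17422867, -300.45869443,  147.05422512]), {'time': 5.55, 'joints': array([ 0.20562923,  0.6166437 ,  0.32031386,  1.95735116, -0.32109554,
        0.61569556,  0.74483148]), 'qd': array([-0.0015433 ,  0.00059411,  0.00031256, -0.0002082 ,  0.0005805 ,
       -0.00093844, -0.00123467]), 'joint_efforts': array([ 2.02202476e-01, -6.49148297e+01,  6.64287418e+00, -1.66974771e+01,
        2.88796396e-02, -3.57817523e-01,  2.18585262e-02]), 'tcp_pos': array([ 538.04966681, -300.4281137 ,  302.05417206]), 'tcp_rot': array([[ 9.99950610e-01,  8.03624950e-04, -9.90610959e-03],
       [ 9.90627114e-03, -1.97295084e-04,  9.99950912e-01],
       [ 8.01631075e-04, -9.99999658e-01, -2.05246267e-04]]), 'force': array([-1.03045783, -0.5803851 ,  6.45618707]), 'moment': array([ 0.13733832,  0.14462531, -0.04571858]), 'finger_gap': 9.146076523026748})
```

View pics/w5.png

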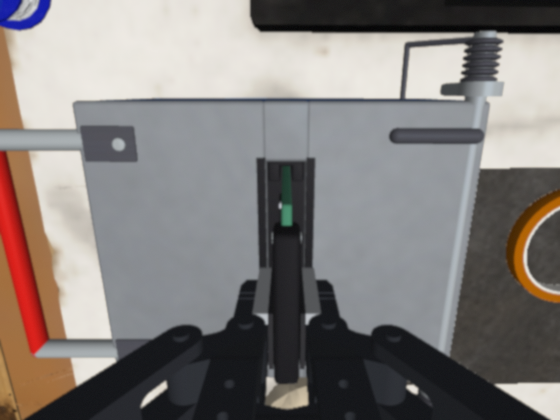

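```bash
python3 -m pendant '0 -0.02 0 0 0 0 0;0 -0.03 0 0 0 0 0;0 -0.04 0 0 0 0 0;0 -0.04 0 0 0 0 0;0 -0.04 0 0 0 0 0;0 -0.04 0 0 0 0 0;0 -0.04 0 0 0 0 0;0 -0.03 0 0 0 0 0;0 -0.02 0 0 0 0 0;0 0 0 0 0 0 0' 60; python3 - <<'E'
from h import *
c=r.read_camera("wrist"); cv2.imwrite("pics/w6.png",c["img"]);c=r.read_camera("scene"); crop(c["img"],170,150,400,320,3.4,"pics/s6.png");print(off([449.7,25.5,200])[:2], r.state()["finger_gap"])
E
```

```text
time: 6.38
tcp_pos: [538.1, -300.5, 423.5]
tcp_rot: [[1.0, 0.003, -0.01], [0.01, -0.001, 1.0], [0.003, -1.0, -0.001]]
force: [-0.0, -0.6, -0.9]
finger_gap: 8.8
(array([-0.21203005,  0.1660771 ,  0.81609559]), array([ 537.85807115, -300.05625148,  266.40285205])) 8.51681534247437
```

View pics/w6.png

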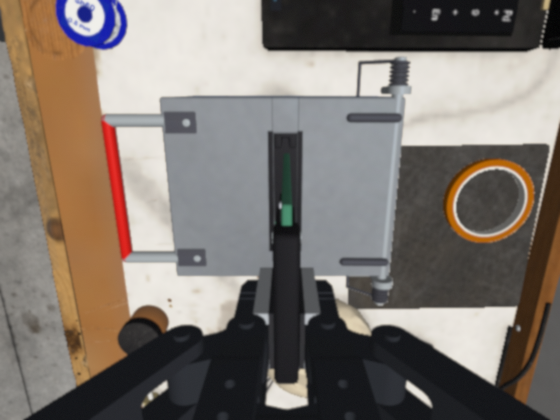

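View pics/s6.png

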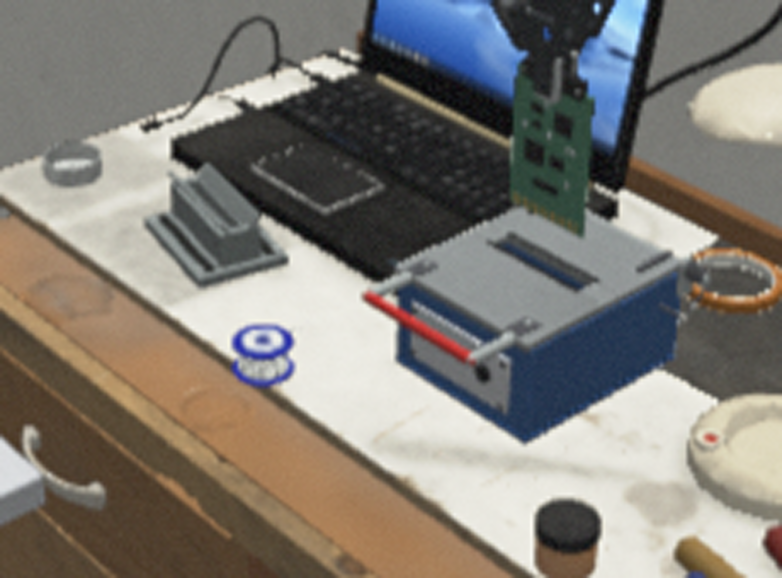

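```bash
python3 -m pendant '-0.02 0 0.06 0 0 0 0;-0.0235 0 0.09 0 0 0 0;-0.0235 0 0.09 0 0 0 0;-0.0235 0 0.09 0 0 0 0;-0.0235 0 0.09 0 0 0 0;-0.0235 0 0.09 0 0 0 0;-0.0235 0 0.09 0 0 0 0;-0.0235 0 0.09 0 0 0 0;-0.02 0 0.07 0 0 0 0;-0.006 0 0.03 0 0 0 0';python3 -m pendant '0 0 0 0 1 0 0;0 0 0 0 1 0 0;0 0 0 0 0 0 0;0 0 0 0 0 0 0;0 0 0 0 0 0 0;0 0 0 0 0 0 0'; python3 - <<'E'
from h import *; import pickle
c=r.read_camera("wrist"); cv2.imwrite("pics/w7.png",c["img"]);pickle.dump(c,open("w7.pkl","wb"));c=r.read_camera("scene"); crop(c["img"],170,150,400,320,3.4,"pics/s7.png");print(off([449.7,25.5,200])[:2], yaw(),r.state()["finger_gap"])
c=r.read_camera("top"); crop(c["img"],140,150,440,290,2.66,"pics/t7.png")
E
```

```text
time: 7.32
tcp_pos: [448.9, 18.5, 420.5]
tcp_rot: [[1.0, -0.003, -0.014], [0.014, 0.001, 1.0], [-0.003, -1.0, 0.001]]
force: [0.1, 0.3, -1.3]
finger_gap: 9.2
time: 7.82
tcp_pos: [450.5, 14.7, 421.2]
tcp_rot: [[0.981, -0.0, 0.196], [-0.196, -0.0, 0.981], [-0.0, -1.0, -0.0]]
force: [0.3, -0.5, -1.2]
finger_gap: 8.6
(array([-0.00746461,  0.16599235,  0.02632514]), array([450.55822605,  14.59220388, 266.39754885])) -11.376094582611168 8.635318123359706
```

View pics/w7.png

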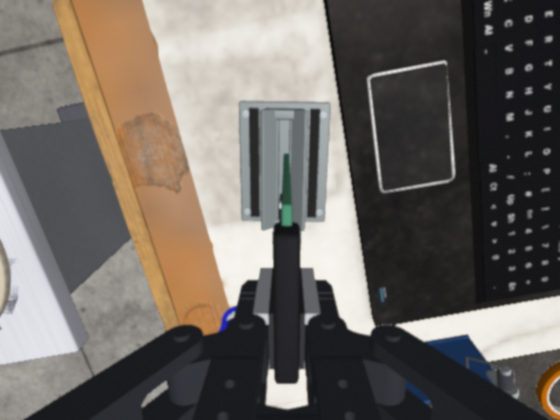

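View pics/s7.png

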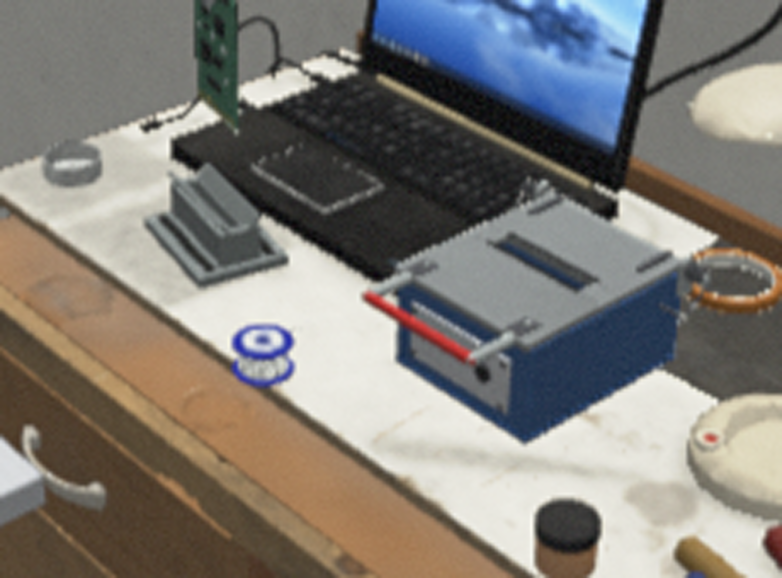

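```bash
python3 - <<'E'
from h import *
a=cv2.imread("pics/w7.png"); crop(a,220,85,350,235,4,"pics/w7c.png")
E
```

```text
(no output)
```

View pics/w7c.png

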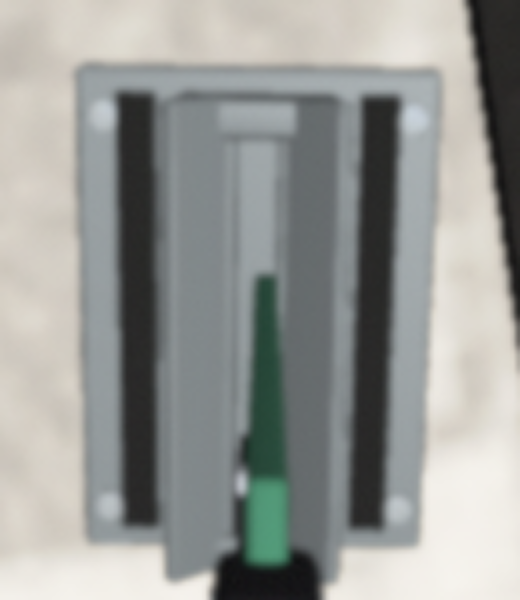

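View pics/t7.png

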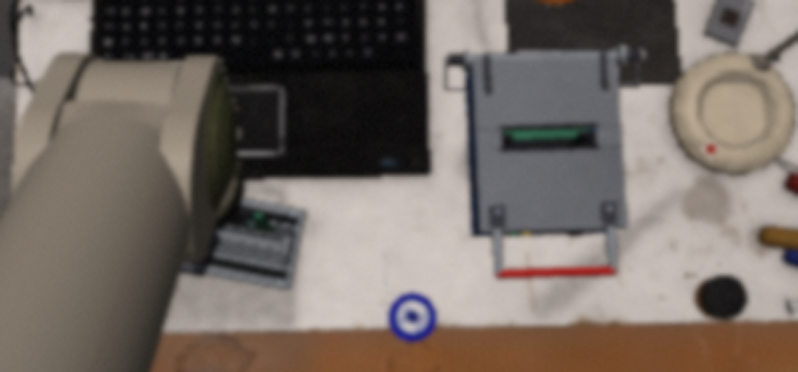

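```bash
cat > rest2.py <<'E'
exec(open("rest.py").read().split("C=lambda")[0])
w7=pickle.load(open("w7.pkl","rb"))
Q=lambda x,y:(220+x/4,85+y/4)
m=[(78,66),(440,72),(418,546),(87,543)]
for nm,z in (("z12",12),):
  def g(v):
    c,s=np.cos(v[2]),np.sin(v[2]); X=(mod*[v[3],v[3]])@np.array([[c,s],[-s,c]])+v[:2]; X=np.c_[X,np.full(4,z)]
    return X
  W7=lambda v:(proj(w7,g(v))-[Q(*a) for a in m]).ravel()
  W1=lambda v:(proj(w1,g(v))-[L(*a) for a in l[:4]]).ravel(); W2=lambda v:(proj(w2,g(v))-[R(*a) for a in q[:4]]).ravel()
  for F in (W7,W1,W2,lambda v:np.r_[W7(v),W1(v),W2(v)]):
    s=least_squares(F,[450,20,-.18,1]); print(nm,s.x.round(4),np.sqrt(np.mean(s.fun**2)))
st=r.state(); Rt=st["tcp_rot"]; g0=st["tcp_pos"]+155*Rt[:,1]
for zz in (g0[2]-3-124,g0[2]-124): 
    d=plane(w7,Q(265,275),zz)-g0; print("board foot far corner in tool from grasp",Rt.T@d)
print("grip far end top", Rt.T@(plane(w7,Q(268,566),g0[2]+5)-g0))
E
python3 rest2.py
```

```text
TL [419.4  94.2   7.8] [0.49826808]
TR [506.   75.8   6.4] [0.33732347]
BR [480.4 -44.3   8.7] [0.40281029]
BL [393.5 -25.8  10.5] [0.03221762]
wingL [418.6 -24.5  56. ] [0.22649067]
wingR [456.9 -33.5  54.2] [0.3791154]
[ 4.49701078e+02  2.55507552e+01 -2.08608257e-01] 1.109969298916957 [-1.6 -0.3  1.7  0.4  1.   1.7 -0.7  0.6 -1.1 -1.7  1.2 -1.   0.4  1.2
 -0.9  0.4]
z12 [ 4.495161e+02  2.503510e+01 -2.125000e-01  9.850000e-01] 0.2183561415068781
z12 [ 4.496078e+02  2.635430e+01 -2.094000e-01  9.813000e-01] 0.5680094853267128
z12 [ 4.498038e+02  2.540880e+01 -2.081000e-01  9.817000e-01] 0.21986834630948304
z12 [ 4.496521e+02  2.554840e+01 -2.100000e-01  9.827000e-01] 0.536636547911535
board foot far corner in tool from grasp [ -0.73721611 126.99865147  41.11846012]
board foot far corner in tool from grasp [ -0.73645441 123.9986364   41.58868444]
grip far end top [-0.42238626 -5.00120807 37.12028527]
```

```bash
python3 - <<'E'
from h import *; import pickle
w2=pickle.load(open("w2.pkl","rb"));w1=pickle.load(open("w1.pkl","rb"))
T=r.read_camera("top")
print(plane(T,(140+412/2.66,150+316/2.66),28),plane(w2,(196.5,327),28),plane(w1,(214,394),28))
print("tin",plane(T,(140+58/2.66,150+265/2.66),22),plane(w1,(265,33),22))
c,s=np.cos(-.21),np.sin(-.21)
X=np.array([[-45,62],[45,62],[45,-62],[-45,-62]])@np.array([[c,s],[-s,c]])+[449.6,25.5]
p=proj(T,np.c_[X,np.full(4,12)]); a=cv2.imread("pics/top0.png")
a=cv2.resize(a[215:275,195:270],None,fx=8,fy=8,interpolation=2)
for q in (p-[195,215])*8+3.5: cv2.circle(a,tuple(int(v) for v in q),3,(0,0,255),-1)
cv2.imwrite("pics/trest.png",a)
S=r.read_camera("scene"); p=proj(S,np.c_[X,np.full(4,12)]); a=cv2.imread("pics/scene0.png")
a=cv2.resize(a[180:240,205:265],None,fx=8,fy=8,interpolation=2)
for q in (p-[205,180])*8+3.5: cv2.circle(a,tuple(int(v) for v in q),3,(0,0,255),-1)
cv2.imwrite("pics/srest.png",a)
E
```

```text
[ 361.60321799 -160.28410812   28.        ] [ 360.92179459 -156.88982757   28.        ] [ 361.71962936 -157.42552281   28.        ]
tin [423.18194644 217.62017999  22.        ] [425.44642785 223.40477358  22.        ]
```

View pics/trest.png

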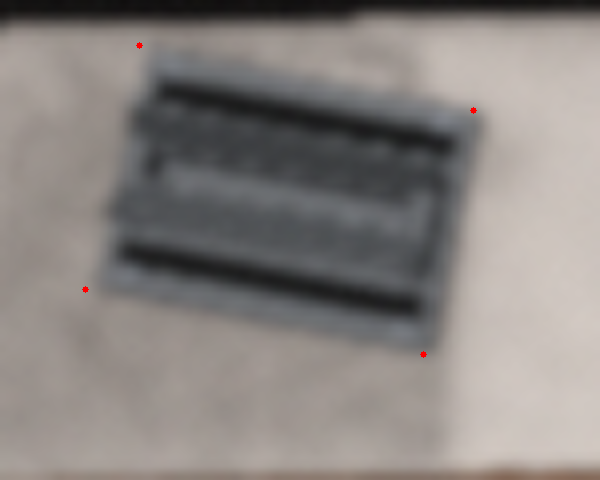

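View pics/srest.png

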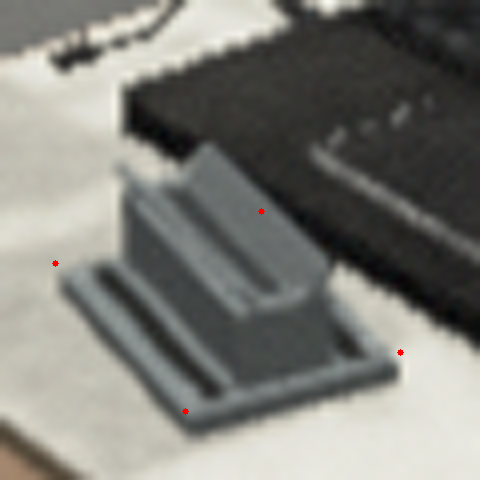

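```bash
python3 -m pendant '-0.007 0.02 0.0175 0 0.1 0 0;0 0.04 0 0 0 0 0;0 0.04 0 0 0 0 0;0 0.04 0 0 0 0 0;0 0.035 0 0 0 0 0;0 0.01 0 0 0 0 0;0 0 0 0 0 0 0;0 0 0 0 0 0 0'; python3 - <<'E'
from h import *; import pickle
c=r.read_camera("wrist"); crop(c["img"],180,40,400,300,3,"pics/w8c.png");cv2.imwrite("pics/w8.png",c["img"]);pickle.dump(c,open("w8.pkl","wb"));c=r.read_camera("scene"); crop(c["img"],190,150,290,250,7,"pics/s8.png");print(off([449.2,22,200])[:2], yaw(),r.state()["finger_gap"])
E
```

```text
time: 8.73
tcp_pos: [449.3, 22.4, 347.5]
tcp_rot: [[0.978, -0.0, 0.208], [-0.208, -0.0, 0.978], [-0.0, -1.0, -0.0]]
force: [0.4, -0.3, -0.3]
finger_gap: 8.9
(array([-0.00069347, -0.01733405, -0.00105468]), array([449.56624823,  22.35615518, 193.06681761])) -12.026568382757697 8.564218591673718
```

View pics/w8c.png

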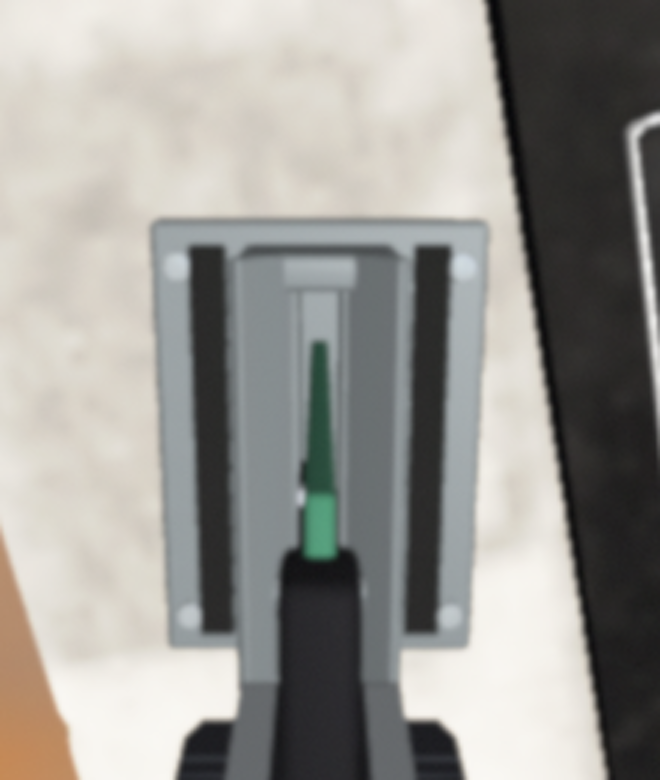

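View pics/s8.png

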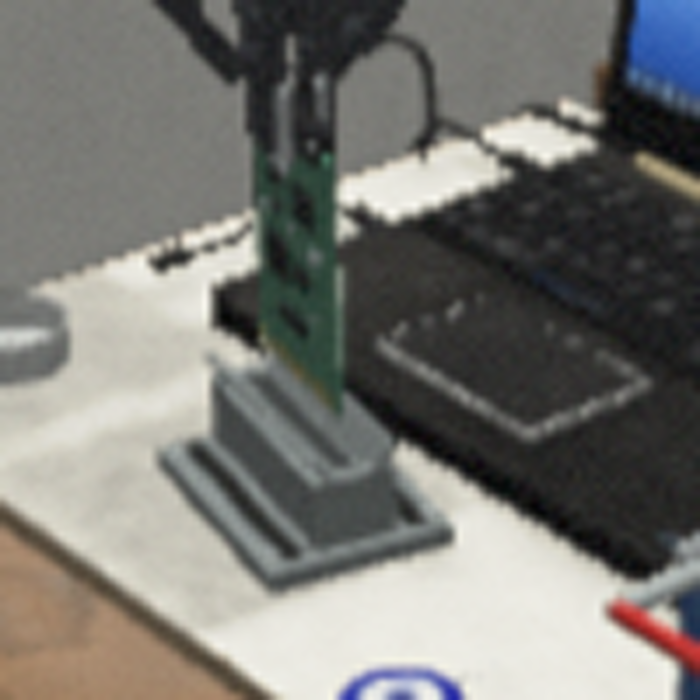

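```bash
python3 -m pendant '0 0.02 0 0 0 0 0;0 0.02 0 0 0 0 0;0 0.02 0 0 0 0 0;0 0.02 0 0 0 0 0;0 0 0 0 0 0 0;0 0 0 0 0 0 0';  python3 - <<'E'
from h import *; import pickle
c=r.read_camera("wrist"); crop(c["img"],180,40,400,300,3,"pics/w9c.png");pickle.dump(c,open("w9.pkl","wb"));c=r.read_camera("scene"); crop(c["img"],190,150,290,250,7,"pics/s9.png");print(off([449.2,22,139])[:2], yaw(),r.state()["finger_gap"],r.state()["force"])
E
```

```text
time: 9.33
tcp_pos: [449.1, 22.1, 314.8]
tcp_rot: [[0.978, -0.002, 0.209], [-0.209, -0.0, 0.978], [-0.001, -1.0, -0.001]]
force: [-0.3, 0.2, -1.3]
finger_gap: 8.5
(array([-6.42326077e-06,  5.35879032e-02, -3.24516964e-04]), array([449.23460044,  22.12931233, 160.4351365 ])) -12.039899887741583 8.852294257747856 [-0.01779723 -1.11652606 -0.11520616]
```

View pics/w9c.png

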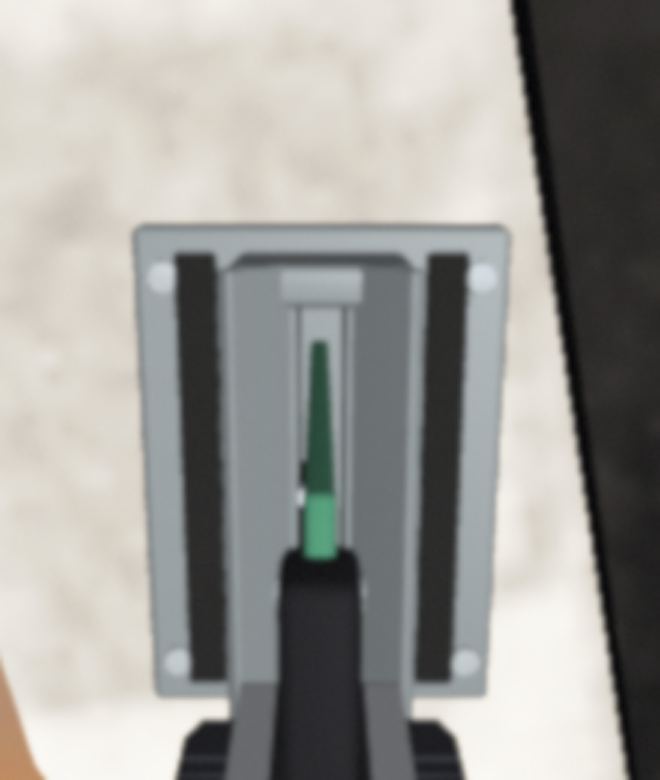

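View pics/s9.png

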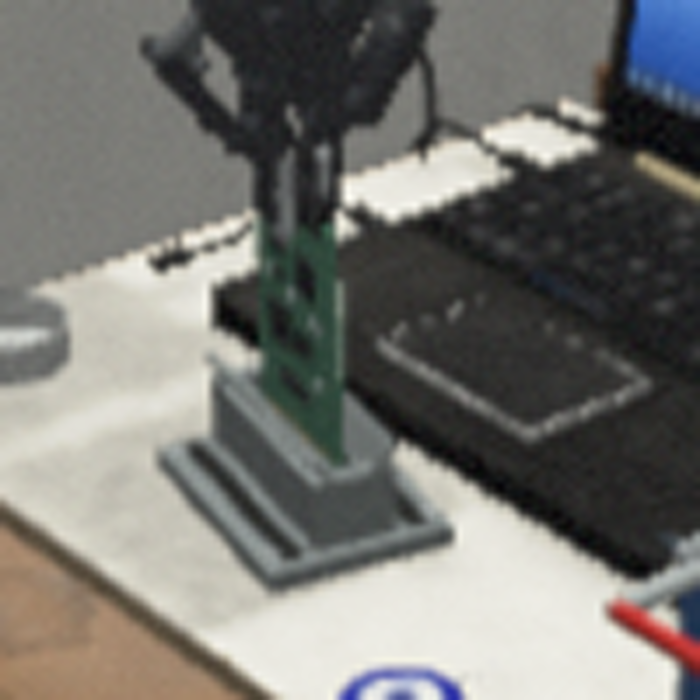

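```bash
python3 -m pendant '0 0.015 0.003 0 0 0 0;0 0.015 0 0 0 0 0;0 0.012 0 0 0 0 0;0 0.006 0 0 0 0 0;0 0.004 0 0 0 0 0;0 0 0 0 0 0 0';  python3 - <<'E'
from h import *; import pickle
c=r.read_camera("wrist"); crop(c["img"],180,40,400,300,3,"pics/w10c.png");c=r.read_camera("scene"); crop(c["img"],190,150,290,250,7,"pics/s10.png");print(off([449.2,22,139])[:2], yaw(),r.state()["finger_gap"],r.state()["force"])
E
```

```text
time: 9.93
tcp_pos: [449.5, 23.4, 294.4]
tcp_rot: [[0.978, -0.0, 0.209], [-0.209, -0.0, 0.978], [-0.0, -1.0, -0.0]]
force: [-1.0, 0.5, -0.6]
finger_gap: 8.4
(array([ 3.82343745e-05,  1.70304641e-03, -3.53279887e-03]), array([449.47959584,  23.38531183, 139.68112906])) -12.029604613733426 8.685494448039742 [ 1.09114989  0.106363   -1.10695276]
```

View pics/w10c.png

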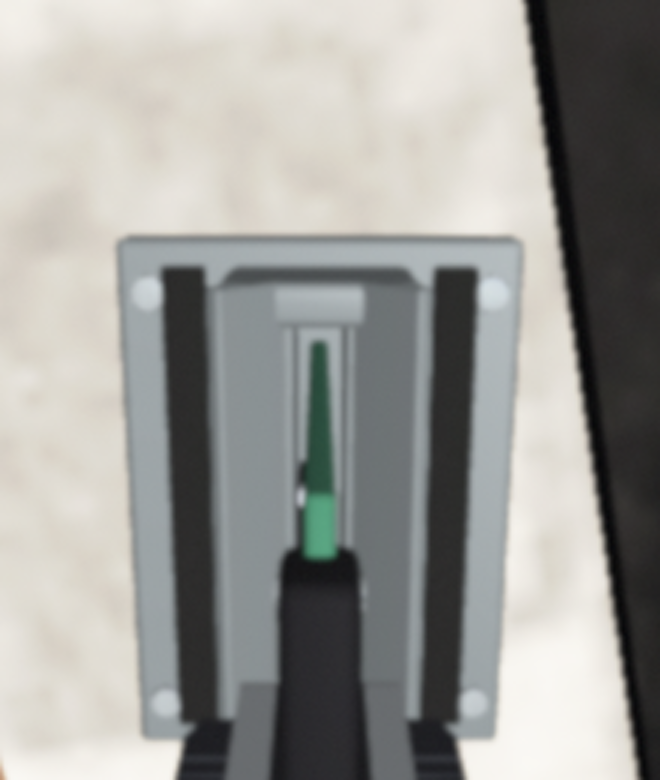

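View pics/s10.png

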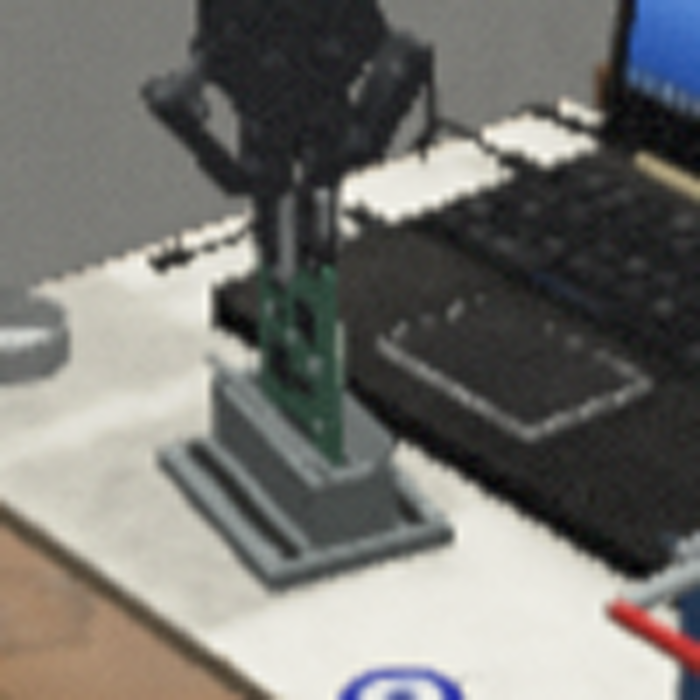

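```bash
python3 -m pendant '0 0.003 0 0 0 0 0;0 0.003 0 0 0 0 0;0 0 0 0 0 0 0'; python3 -m pendant '0 0.003 0 0 0 0 0;0 0 0 0 0 0 0;0 0 0 0 0 0 0'
```

```text
time: 10.28
tcp_pos: [450.2, 23.1, 293.9]
tcp_rot: [[0.978, 0.004, 0.209], [-0.209, 0.001, 0.978], [0.003, -1.0, 0.002]]
force: [-1.8, -1.3, 27.5]
finger_gap: 8.6
time: 10.53
tcp_pos: [450.6, 22.9, 293.8]
tcp_rot: [[0.978, 0.006, 0.209], [-0.209, 0.002, 0.978], [0.005, -1.0, 0.003]]
force: [-4.2, -1.9, 46.6]
finger_gap: 8.3
```

```bash
python3 -m pendant '0 -0.007 0 0 0 0 0;0 0 0 0 0 0 0;0 0 0 0 0 0 0;0 0 0 0 0 0 0.2;0 0 0 0 0 0 0.4;0 0 0 0 0 0 0.4;0 0 0 0 0 0 0.4;0 -0.02 0 0 0 0 0.4;0 -0.04 0 0 0 0 0.4;0 -0.06 0 0 0 0 0.4';  python3 -m pendant '0 -0.08 0 0 0 0 0.4;0 -0.06 0 0 0 0 0.4;0 0 0 0 0 0 0.4;0 0 0 0 0 0 0.4'; python3 - <<'E'
from h import *; import pickle
c=r.read_camera("wrist"); cv2.imwrite("pics/w11.png",c["img"]);c=r.read_camera("scene"); crop(c["img"],190,150,290,250,7,"pics/s11.png");print(off([402.5,-299,200])[:2], yaw(),r.state()["finger_gap"],r.state()["force"])
E
```

```text
time: 11.37
tcp_pos: [449.1, 23.3, 341.7]
tcp_rot: [[0.978, -0.003, 0.209], [-0.209, -0.001, 0.978], [-0.003, -1.0, -0.002]]
force: [0.1, 1.1, 0.8]
finger_gap: 34.1
time: 11.7
tcp_pos: [449.5, 23.5, 399.3]
tcp_rot: [[0.978, 0.003, 0.208], [-0.208, 0.001, 0.978], [0.003, -1.0, 0.002]]
force: [-0.2, -0.2, -0.0]
finger_gap: 34.2
(array([ 0.05391368,  0.10660347, -0.81313264]), array([449.03186664,  23.625645  , 242.66597599])) -11.99746499577063 34.44758859412149 [-0.06139368 -0.33168365 -1.0812882 ]
```

View pics/w11.png

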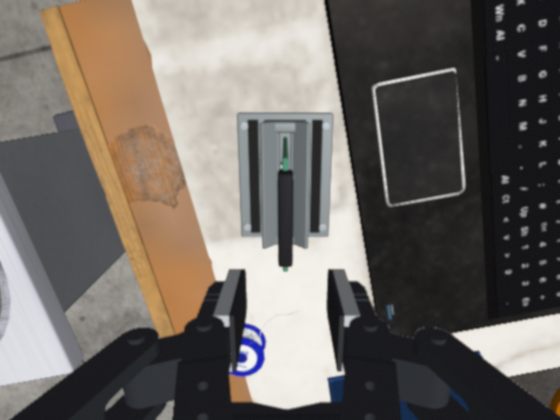

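View pics/s11.png

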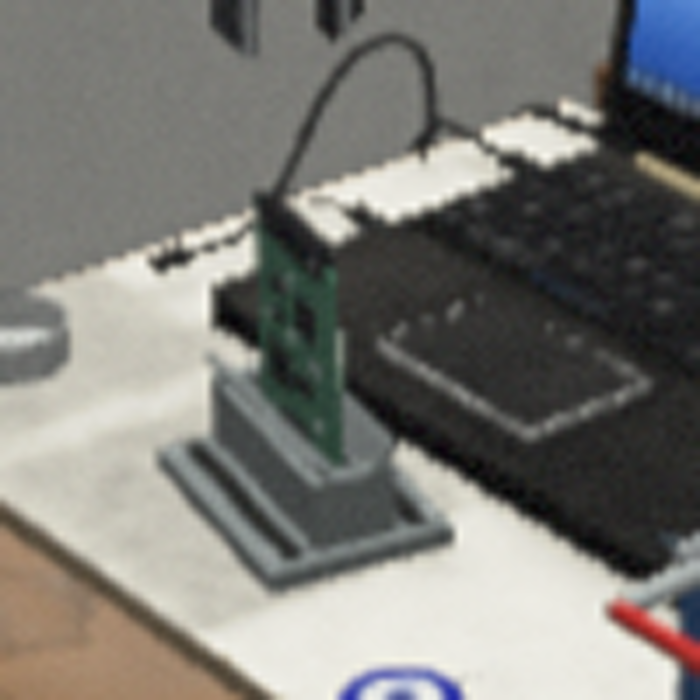

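```bash
python3 -m pendant '0 0 0 0 -1 0 0.4;0 0 0 0 -1 0 0.4;0 0 0 0 0 0 0.4;-0.01 0 -0.06 0 0 0 0.4;-0.014 0 -0.09 0 0 0 0.4;-0.014 0 -0.09 0 0 0 0.4;-0.014 0 -0.09 0 0 0 0.4;-0.014 0 -0.09 0 0 0 0.4;-0.014 0 -0.09 0 0 0 0.4;-0.014 0 -0.09 0 0 0 0.4' && python3 -m pendant '-0.014 0 -0.09 0 0 0 0.4;-0.01 0 -0.08 0 0 0 0.35;0 0 0 0 -0.07 0 0.35;0 0 0 0 0 0 0.35;0 0 0 0 0 0 0.35'; python3 - <<'E'
from h import *; import pickle
c=r.read_camera("wrist"); cv2.imwrite("pics/w12.png",c["img"]);pickle.dump(c,open("w12.pkl","wb"));print(off([402.5,-299,200])[:2], yaw(),r.state()["finger_gap"],r.state()["force"])
E
```

```text
time: 12.63
tcp_pos: [411.0, -218.2, 397.1]
tcp_rot: [[1.0, -0.002, 0.004], [-0.004, 0.001, 1.0], [-0.002, -1.0, 0.001]]
force: [0.4, 0.5, 1.1]
finger_gap: 34.2
time: 13.05
tcp_pos: [401.9, -284.2, 397.1]
tcp_rot: [[1.0, -0.002, -0.004], [0.004, 0.001, 1.0], [-0.002, -1.0, 0.001]]
force: [0.3, 0.7, 0.4]
finger_gap: 29.9
(array([ 0.00120479,  0.10540861, -0.03904428]), array([ 401.98528118, -283.43480232,  242.18247155])) 0.33729721414655817 29.987033237500718 [-0.98042623  0.04311254 -0.01949638]
```

View pics/w12.png

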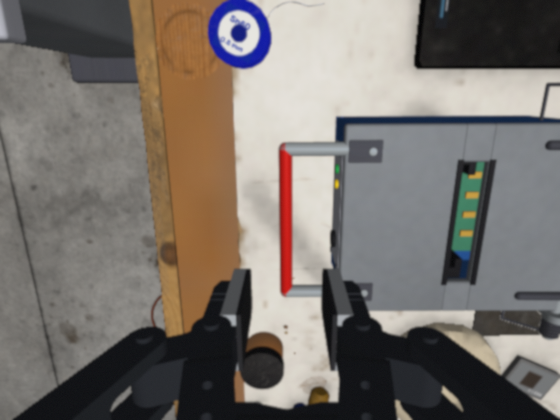

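```bash
python3 - <<'E'
from h import *; import pickle
w=pickle.load(open("w12.pkl","rb"));w3=pickle.load(open("w4.pkl","rb"))
print(plane(w,(286.5,145),98),plane(w,(286.5,293),98),plane(w,(280,220),96),plane(w,(292.5,220),96),"pot",plane(w,(263,366),41))
E
```

```text
[ 401.14620247 -239.10428558   98.        ] [ 401.62091221 -358.36171492   98.        ] [ 396.39157647 -296.38940472   96.        ] [ 405.96858807 -296.3472916    96.        ] pot [ 377.1921726  -478.44219604   41.        ]
```

```bash
python3 -m pendant '-0.002 0.03 -0.019 0 0 0 0.35;0 0.06 -0.019 0 0 0 0.35;0 0.08 0 0 0 0 0.35;0 0.08 0 0 0 0 0.35;0 0.06 0 0 0 0 0.35;0 0.03 0 0 0 0 0.35;0 0.01 0 0 0 0 0.35;0 0 0 0 0 0 0.35;0 0 0 0 0 0 0.35;0 0 0 0 0 0 0.35' 40; python3 - <<'E'
from h import *; import pickle
c=r.read_camera("wrist"); cv2.imwrite("pics/w13.png",c["img"]);c=r.read_camera("scene"); crop(c["img"],230,150,390,300,4,"pics/s13.png");print(off([401.3,-299,100])[:2], yaw(),r.state()["finger_gap"],r.state()["force"])
E
```

```text
time: 13.93
tcp_pos: [401.9, -299.5, 258.9]
tcp_rot: [[1.0, 0.001, -0.007], [0.007, -0.001, 1.0], [0.001, -1.0, -0.001]]
force: [-0.8, -0.8, 0.3]
finger_gap: 29.8
(array([-0.00191835,  0.0097643 ,  0.00189716]), array([ 402.06644011, -299.7498171 ,  103.907644  ])) 0.41874495494672653 29.683336249679144 [-0.52739367  0.61143556 -0.31415911]
```

View pics/w13.png

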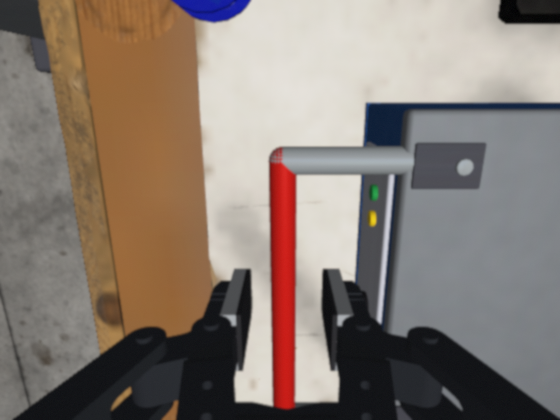

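View pics/s13.png

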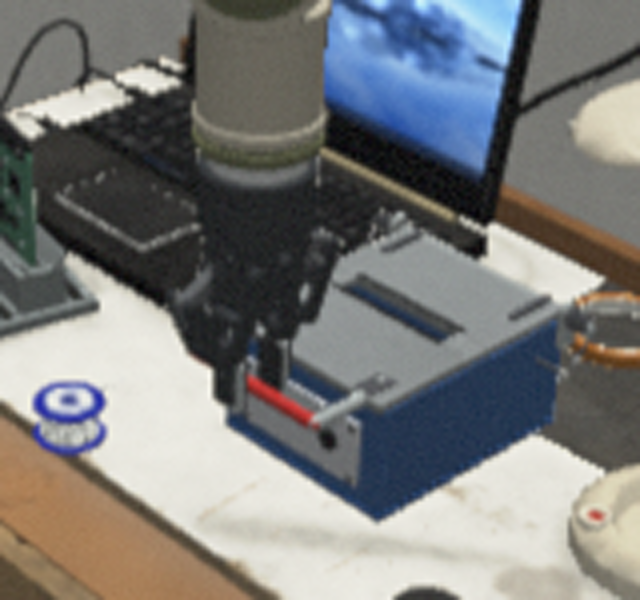

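```bash
python3 -m pendant '-0.002 0.01 0 0 0 0 0.35;0 0 0 0 0 0 0.2;0 0 0 0 0 0 0;0 0 0 0 0 0 0;0 0 0 0 0 0 0;0 0 0 0 0 0 0;0 0 0 0 0 0 0;0 0 0 0 0 0 0' 40; python3 - <<'E'
from h import *
print(off([401.3,-299,100])[:2], yaw(),r.state()["finger_gap"],r.state()["force"])
c=r.read_camera("scene"); crop(c["img"],230,150,390,300,4,"pics/s14.png")
E
```

```text
time: 14.7
tcp_pos: [400.8, -299.7, 254.0]
tcp_rot: [[1.0, 0.0, -0.007], [0.007, 0.0, 1.0], [0.0, -1.0, 0.0]]
force: [0.8, 0.7, 2.8]
finger_gap: 8.7
(array([ 0.00124937, -0.00251772,  0.00173349]), array([ 400.80544339, -299.69691452,   98.9927775 ])) 0.40684543115761634 8.659776884736013 [0.78910896 0.74871439 2.77949515]
```

View pics/s14.png

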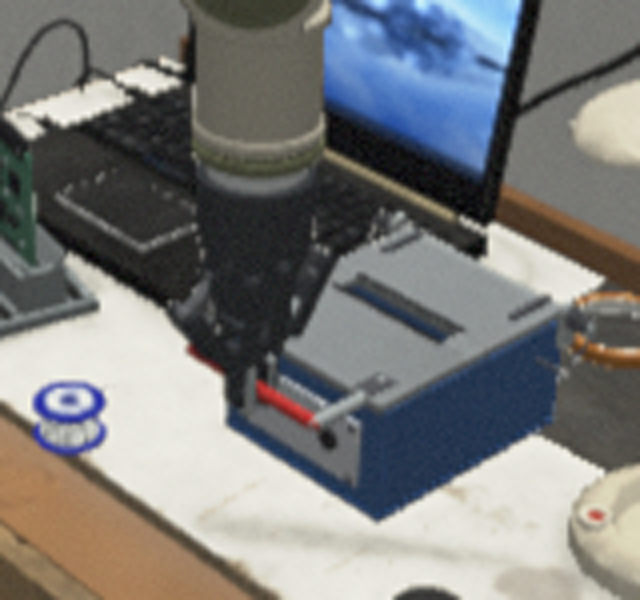

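```bash
python3 - <<'E'
import numpy as np
a=np.r_[0,.03,.08,np.arange(.14,.93,.06),.925]
x=222*(1-np.cos(a))/400;z=222*np.sin(a)/400
for i in range(1,len(a)): print(round(a[i],3),(x[i]-x[i-1]).round(4),-(z[i]-z[i-1]).round(4))
print(x[-1]*400,z[-1]*400)
E
```

```text
0.03 0.0002 -0.0166
0.08 0.0015 -0.0277
0.14 0.0037 -0.0331
0.2 0.0056 -0.0328
0.26 0.0076 -0.0324
0.32 0.0095 -0.0319
0.38 0.0114 -0.0313
0.44 0.0133 -0.0305
0.5 0.0151 -0.0297
0.56 0.0168 -0.0287
0.62 0.0185 -0.0277
0.68 0.0201 -0.0265
0.74 0.0217 -0.0252
0.8 0.0232 -0.0239
0.86 0.0246 -0.0225
0.92 0.0259 -0.021
0.925 0.0022 -0.0017
88.392720491171 177.29380943013678
```

First part, up to about 0.38 rad, then check.

```bash
python3 -m pendant '0 -0.0166 0 0 0 0 0;0.0015 -0.0277 0 0 0 0 0;0.0037 -0.0331 0 0 0 0 0;0.0056 -0.0328 0 0 0 0 0;0.0076 -0.0324 0 0 0 0 0;0.0095 -0.0319 0 0 0 0 0;0.0114 -0.0313 0 0 0 0 0;0 0 0 0 0 0 0;0 0 0 0 0 0 0' 50; python3 - <<'E'
from h import *
o,g,s=off([400.8,-299.7,99]); print(g,np.arcsin((g[2]-99)/222),np.arccos(1-(g[0]-400.8)/222),s["finger_gap"],s["force"])
c=r.read_camera("scene"); crop(c["img"],230,130,390,280,4,"pics/s15.png")
c=r.read_camera("wrist"); cv2.imwrite("pics/w15.png",c["img"])
E
```

```text
time: 15.5
tcp_pos: [415.9, -299.5, 336.5]
tcp_rot: [[1.0, 0.0, -0.007], [0.007, -0.0, 1.0], [0.0, -1.0, -0.0]]
force: [-0.2, -0.2, -2.3]
finger_gap: 7.9
[ 415.91305365 -299.56098003  181.47664841] 0.38064182621183135 0.37111605656482405 7.902308304078398 [-0.20128805 -0.21758713 -2.28659736]
```

View pics/s15.png

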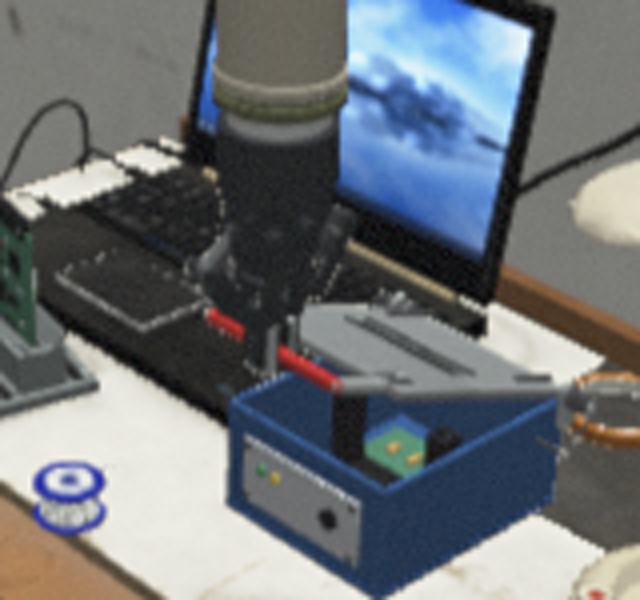

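View pics/w15.png

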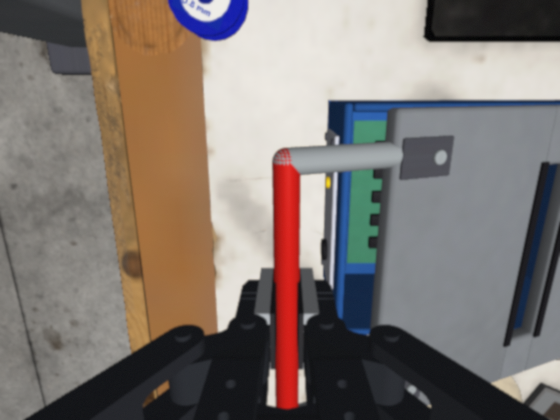

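```bash
python3 -m pendant '0.0135 -0.0305 0 0 0 0 0;0.0153 -0.0297 0 0 0 0 0;0.017 -0.0287 0 0 0 0 0;0.0185 -0.0277 0 0 0 0 0;0.0201 -0.0265 0 0 0 0 0;0.0217 -0.0252 0 0 0 0 0;0 0 0 0 0 0 0' 60; python3 - <<'E'
from h import *
o,g,s=off([400.8,-299.7,99]); print(g,np.arcsin((g[2]-99)/222),np.arccos(1-(g[0]-400.8)/222),s["finger_gap"],s["force"])
c=r.read_camera("scene"); crop(c["img"],230,130,390,280,4,"pics/s16.png")
E
```

```text
time: 16.18
tcp_pos: [457.2, -299.5, 404.1]
tcp_rot: [[1.0, -0.005, -0.006], [0.006, 0.002, 1.0], [-0.005, -1.0, 0.002]]
force: [-12.5, 1.3, 9.3]
finger_gap: 7.6
[ 456.41181842 -299.18078755  249.11562243] 0.7425875784303426 0.7234954219052822 7.6158793310041295 [-12.53981967   1.30942157   9.30567007]
```

View pics/s16.png

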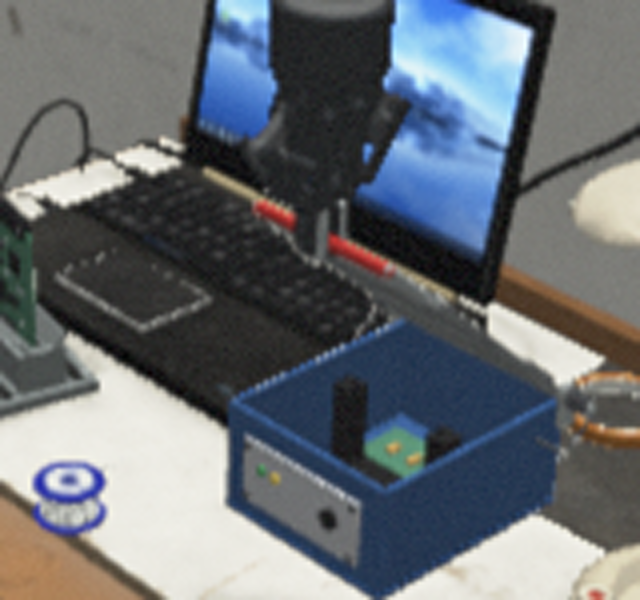

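```bash
python3 - <<'E'
from h import *
c=r.read_camera("wrist"); cv2.imwrite("pics/w16.png",c["img"]); s=r.state(); print(s["force"],s["moment"],s["tcp_pos"],s["finger_gap"],s["qd"])
c=r.read_camera("scene"); crop(c["img"],285,130,365,230,7,"pics/s17.png")
E
```

```text
[-11.92431248   1.25828499   8.42691159] [0.26867426 2.62567311 0.06654367] [ 456.27856224 -299.53368384  402.97085335] 7.514858955891549 [ 3.80893618e-03  3.68663500e-03 -8.83060782e-05  1.13948741e-02
 -3.72820742e-03 -9.86099814e-03  2.09132580e-03]
```

View pics/w16.png

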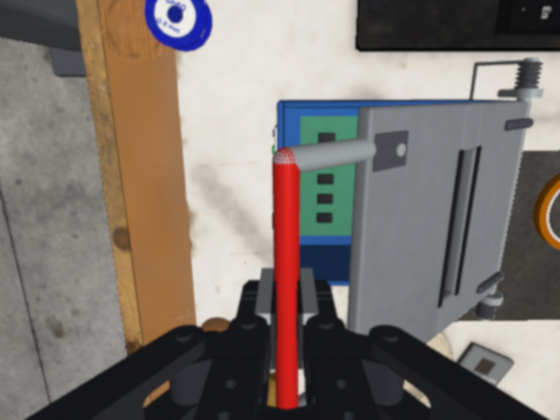

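View pics/s17.png

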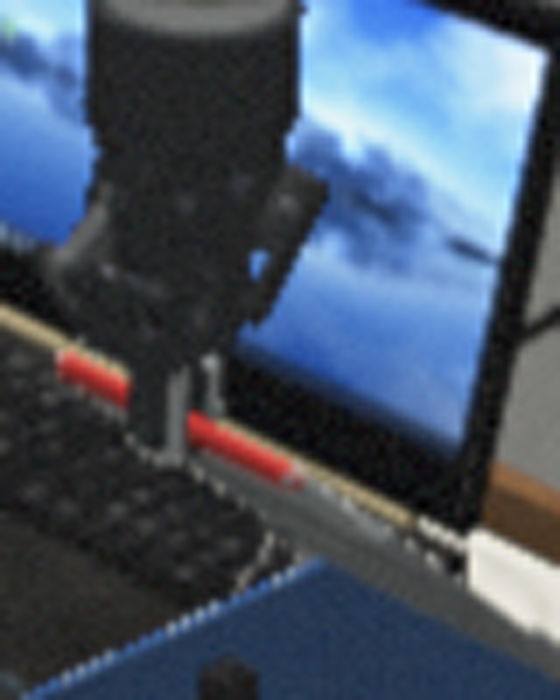

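```bash
python3 -m pendant '0 0 0 0 0 0 0;0 0 0 0 0 0 0;0 0 0 0 0 0 0' 25; python3 - <<'E'
from h import *
s=r.state(); print(s["force"],s["moment"],s["tcp_pos"],s["finger_gap"])
E
```

```text
time: 16.58
tcp_pos: [456.0, -299.6, 402.5]
tcp_rot: [[1.0, -0.006, -0.005], [0.005, 0.003, 1.0], [-0.006, -1.0, 0.003]]
force: [-11.3, 1.7, 7.3]
finger_gap: 7.2
[-11.32537439   1.73230328   7.32421162] [0.29299314 2.63903797 0.09836796] [ 455.99938922 -299.60258351  402.5247827 ] 7.235098784722517
```

```bash
python3 -m pendant '0.012 -0.021 0 0 0 0 0;0.023 -0.023 0 0 0 0 0;0.021 -0.018 0 0 0 0 0;0.022 -0.017 0 0 0 0 0;0 0 0 0 0 0 0;0 0 0 0 0 0 0' 40; python3 - <<'E'
from h import *
o,g,s=off([400.8,-299.7,99]); print(g,s["finger_gap"],s["force"],s["moment"])
c=r.read_camera("scene"); crop(c["img"],230,110,390,260,4,"pics/s18.png")
print("angle by x",np.arccos((623.3-g[0])/222),"by z",[np.arcsin((g[2]-b-96)/222) for b in (3,6.4,9)])
E
```

```text
time: 17.08
tcp_pos: [490.0, -299.0, 436.0]
tcp_rot: [[1.0, -0.001, -0.007], [0.007, 0.001, 1.0], [-0.001, -1.0, 0.001]]
force: [-6.9, 2.8, 7.9]
finger_gap: 8.2
[ 489.8069883  -298.9036757   280.96944522] 8.199233052921752 [-6.87548868  2.77369174  7.91693224] [0.61868076 1.72463574 0.03658668]
angle by x 0.9256443545922908 by z [np.float64(0.9608559728207424), np.float64(0.9346090618215969), np.float64(0.9151518240712242)]
```

View pics/s18.png

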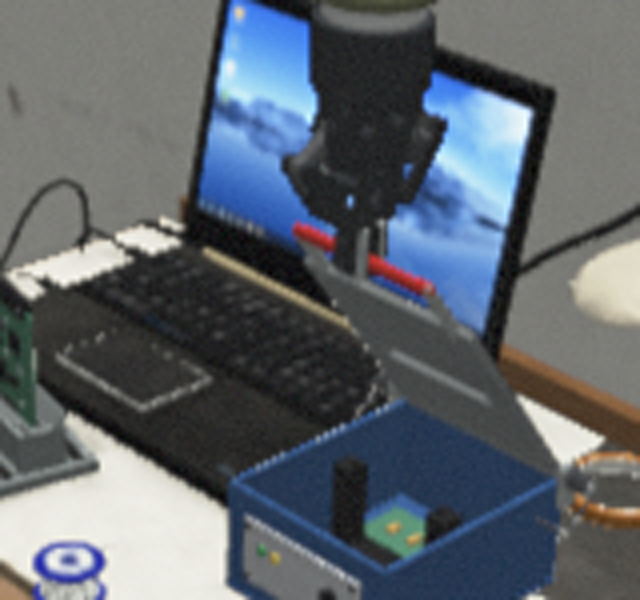

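```bash
python3 -m pendant '0 0 0 0 0 0 0;0 0 0 0 0 0 0'; python3 - <<'E'
from h import *
S=r.read_camera("scene")
for a in (0,.8,.85,.9,.95,1.0):
    for hx in (622.8,):
        print(a,proj(S,[[hx-222*np.cos(a),-299-54,96+222*np.sin(a)],[hx-222*np.cos(a),-299+54,96+222*np.sin(a)]]).round(1))
print("obs ends",(230+428/4,110+287/4),(230+298/4,110+232/4))
E
```

```text
time: 17.3
tcp_pos: [489.6, -299.0, 435.6]
tcp_rot: [[1.0, -0.002, -0.007], [0.007, 0.001, 1.0], [-0.002, -1.0, 0.001]]
force: [-7.5, 2.5, 7.8]
finger_gap: 7.7
0 [[306.3 254.5]
 [278.2 236.7]]
0.8 [[328.5 190.8]
 [298.6 175.8]]
0.85 [[331.  187.1]
 [301.  172.3]]
0.9 [[333.6 183.5]
 [303.5 168.9]]
0.95 [[336.3 180.1]
 [306.1 165.7]]
1.0 [[339.  176.8]
 [308.7 162.6]]
obs ends (337.0, 181.75) (304.5, 168.0)
```

```bash
python3 - <<'E'
import numpy as np
a=np.array([.925,.905,.87,.83,.79,.75,.71,.68]); print(np.c_[a[1:],np.diff(-222*np.cos(a))/400,-np.diff(222*np.sin(a))/400].round(4))
E
```

```text
[[ 0.905  -0.0088  0.0068]
 [ 0.87   -0.0151  0.0123]
 [ 0.83   -0.0167  0.0147]
 [ 0.79   -0.0161  0.0153]
 [ 0.75   -0.0155  0.0159]
 [ 0.71   -0.0148  0.0165]
 [ 0.68   -0.0107  0.0128]]
```

```bash
python3 -m pendant '-0.009 0.007 0 0 0 0 0;-0.015 0.0123 0 0 0 0 0;-0.0167 0.0147 0 0 0 0 0;-0.016 0.0153 0 0 0 0 0;0 0 0 0 0 0 0'; python3 -m pendant '-0.0155 0.0159 0 0 0 0 0;-0.015 0.0165 0 0 0 0 0;-0.011 0.0128 0 0 0 0 0;0 0 0 0 0 0 0;0 0 0 0 0 0 0;0 0 0 0 0 0 0'; python3 - <<'E'
from h import *
o,g,s=off([400.8,-299.7,99]); print(g,s["finger_gap"],s["force"],s["moment"])
S=r.read_camera("scene"); crop(S["img"],230,110,390,260,4,"pics/s19.png");c=r.read_camera("wrist"); cv2.imwrite("pics/w19.png",c["img"])
print("angle by x",np.arccos((623.3-g[0])/222),"by z",[np.arcsin((g[2]-b-96)/222) for b in (3,6.4,9)])
for a in (.6,.65,.7,.75): print(a,(proj(S,[[622.8-222*np.cos(a),-299-54,96+222*np.sin(a)],[622.8-222*np.cos(a),-299+54,96+222*np.sin(a)]])-[230,110]).round(1)*4)
E
```

```text
time: 17.77
tcp_pos: [466.0, -299.3, 414.9]
tcp_rot: [[1.0, -0.002, -0.006], [0.006, 0.001, 1.0], [-0.002, -1.0, 0.001]]
force: [-5.6, 2.9, 7.2]
finger_gap: 7.6
time: 18.27
tcp_pos: [450.7, -299.4, 397.5]
tcp_rot: [[1.0, -0.001, -0.007], [0.007, 0.001, 1.0], [-0.001, -1.0, 0.001]]
force: [-5.2, 2.1, 5.8]
finger_gap: 7.4
[ 450.49051827 -299.25455872  242.53731777] 7.369619673695827 [-5.23780848  2.07720193  5.7841869 ] [ 0.52074738  1.15070922 -0.04224863]
angle by x 0.6786496680610611 by z [np.float64(0.7030723349489805), np.float64(0.6831627964351262), np.float64(0.6681533279256215)]
0.6 [[358.4 386. ]
 [240.4 322.8]]
0.65 [[366.8 370. ]
 [248.4 307.6]]
0.7 [[375.6 354. ]
 [256.4 292.4]]
0.75 [[384.4 338.4]
 [265.2 277.6]]
```

View pics/s19.png

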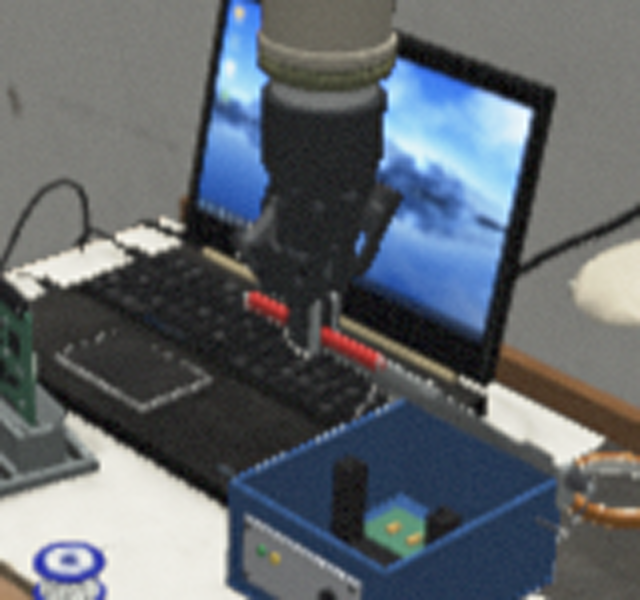

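View pics/w19.png

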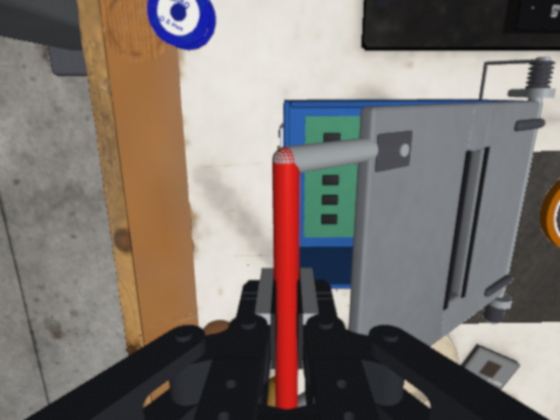

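```bash
python3 -m pendant '0 0 0 0 0 0 0;0 0 0 0 0 0 0;0 0 0 0 0 0 0;0 0 0 0 0 0 0;0 0 0 0 0 0 0;0 0 0 0 0 0 0;0 0 0 0 0 0 0;0 0 0 0 0 0 0;0 0 0 0 0 0 0;0 0 0 0 0 0 0'; python3 - <<'E'
from h import *
o,g,s=off([400.8,-299.7,99]); print(g,s["finger_gap"],s["force"],s["moment"],np.abs(s["qd"]).max(),np.arccos((623.3-g[0])/222))
S=r.read_camera("scene"); crop(S["img"],170,170,400,340,3.4,"pics/s20.png")
T=r.read_camera("top"); crop(T["img"],140,150,440,290,2.66,"pics/t20.png")
E
```

```text
time: 19.2
tcp_pos: [450.7, -299.4, 397.6]
tcp_rot: [[1.0, -0.001, -0.007], [0.007, 0.001, 1.0], [-0.001, -1.0, 0.001]]
force: [-6.1, 2.5, 4.5]
finger_gap: 7.5
[ 450.5742057  -299.25379586  242.63755245] 7.527581410451547 [-6.12902074  2.46716109  4.46766838] [ 0.50313836  1.12142051 -0.02734701] 0.001541584475730171 0.6792499622611039
```

View pics/s20.png

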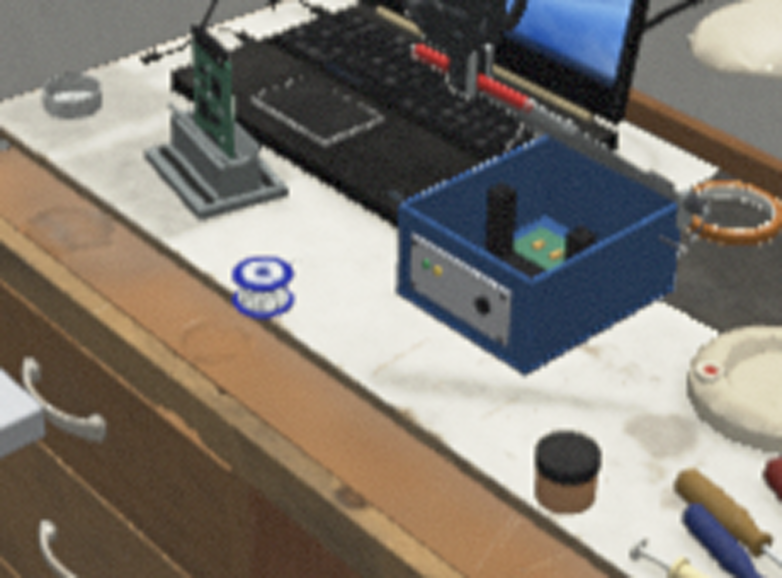

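View pics/t20.png

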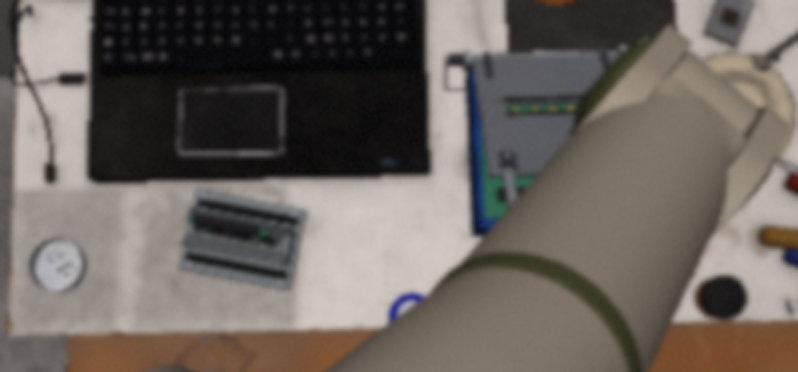

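The spool (262,286), pot (567,470) and tin (72,95) have not moved. The board stands upright in the rest at (212,95), and the lid is at rest at about 0.68 rad in the fingers. I am handing in.

```bash
python3 -c "
from plant import r
print(r.hand_in())"
```

```text
the job is handed in; nothing more can be done
None
```

I slid the board straight up out of the tester with the lid shut and lowered it into the rest's slot until it met the floor. After backing off 3 mm I let go of it. I then gripped the red bar, raised the lid to about 0.925 rad, eased it down to about 0.68 rad, and handed in at about 19 s, still holding it. The hand-in gave no verdict.

**Last checks before handing in**
- **Lid:** the arm's position and the camera both put it at about 0.68 rad, with no movement over the last 0.8 s.
- **Fingers:** they were closed on the bar, and the wrist read about 8 N.
- **Board:** the pictures show it upright in the slot. It met the floor with the foot at about 12 mm.
- **Spool, pot and tin:** where they were at the start.

**What disagreed or looked odd**
- **Rest position:** the top camera put the rest about 6 mm off in y from the wrist camera. I used the wrist value, moved about 1.5 mm towards the top camera's, and the scene view and the free insertion agreed with it.
- **Pushing the board down:** the wrist force briefly reached about 47 N at the slot floor before I backed off.
- **Bar in the fingers:** it crept an estimated 3 mm towards the fingertips as it turned, which built up a sideways pull of about 14 N part-way through the lift. That had eased by the end.

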